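# Pack the full culture canister into its transport case

## Robot

A 6-joint arm with a two-finger parallel gripper is mounted at the origin on the work surface. World frame = base frame: x ahead of the robot, y to its left, z up, the work surface at z = 0. Lengths are in m, angles in rad, forces in N, time in s.
With the tool pointing down it reaches from about 0.25 to 0.8 m from the base axis. Payload 3.9 kg.
Tool frame: the origin (TCP) lies midway between the tips of the shut fingers; the grasp point (between the pads) lies 19 mm behind it; x points along the fingers, y is the direction in which the jaws open and shut, and the axes are right-handed (so a half turn about x gives the same grasp; the last joint's range is limited). The gripper opens to 85 mm and grips with 20 to 120 N. Pads are 22 mm wide; open, the fingers measure 114 mm over their backs; the gripper's body (76 mm by 85 mm) begins 54 mm behind the grasp point. The pads swing forward as they close: fully open they stand 13 mm farther back than shut.
Start: joints at [1.146, 0.26, -0.138, 1.173, 0, 1.571], TCP at [0.216, 0.478, 0.196] pointing down, gripper open.
Joint ranges: [-2.78, 2.78], [-0.83, 1.72], [-1.28, 1.37], [-1.9, 2.12], [-1.57, 1.48], [-3.14, 3.14]. Speed limits (rad/s): [2.57, 2.57, 3.14, 3.14, 3.14, 3.14].

## Interface

Orientations are given as a unit quaternion [x, y, z, w].
In Python, from rig import manip gives the robot as it stands.
- The arm moves only by the shell command python3 -m handwheel 'ROWS'. ROWS is JSON, a list of rows, each a list of 3 entries, a list of its own where there are three numbers: the turn, a rotation vector about the world's x, y, z in rad, then the shift along the world's x, y, z in cm, then the gripper command: -1 is shut, 1 is fully open, values between are in proportion. In form: [[[wx, wy, wz], [dx, dy, dz], fingers], ...]. A call has 1 to 12 rows; each row shifts and turns the commanded pose from where the row before left it; what a row does not reach is not made up. A row lasts 1/12 s, in which the tool goes at most 41.7 mm and 7.16 degrees, less where a joint would pass 70% of its speed; a pose out of reach is approached as far as the arm can. A call with a gripper value outside its range is refused whole. The fingers move at their own pace and stop on an object; the grip force is fixed at half the most. Time passes only in rows, so rows that do not move let the fingers close. It gives the time, the measured TCP pose, the force and the opening at its end, in the units of the state.
- manip.get_obs(): the state, without advancing time (a new reading comes with each control period).
- manip.capture(name): name is "scene" or "top"; returns the picture (384x512x3 uint8, red, green, blue); there is no depth.
- manip.camera_params(name): a dict with "intrinsics" (3x3 intrinsics, pixels), "R" (3x3) and "t" (3): a world point X has camera coordinates R X + t. Camera axes: x right, y down, z forward; pixel columns grow to the right and rows downward; lengths in m; the calibration is good to about 2 mm. A picture is of the moment at which its call begins. camera_params takes no time and is no camera call.
- manip.job_done(): hands the job in, once; it reports no verdict.
Trained networks look in the newest picture that a camera, given by its name, has taken for a name from the list of things; names that differ only in an ending like _2 or _b are one class to them, and where a whole thing is asked for, a point or a joint stands for the part that bears it (a point fixed in the world has none). Each returns a list of dicts, best first, with "p" (0 to 1); they miss things now and then, are a little off and sometimes report something else, mostly with a low value. They report only what shows in the picture. A call takes as long as a camera call.
- manip.regions_of(camera, target): "mask" (384x512 bool, what is visible of it) and "bbox" ([left, top, right, bottom] in pixels, round what is visible of it).
The state is a dict: "time": time; "joint_pos": joint angles; "qd": joint speeds; "joint_efforts": joint torques, N m; "tool_pos": TCP position; "orientation": TCP orientation; "force": force on the tool from outside, world axes, zero at the start; "moment": the same for the moment, N m; "width": finger opening in m.
Only numpy, scipy, OpenCV 4.12 (cv2) and the standard library are available. Lean on these libraries where they do the work, as an engineer would, in place of code of your own. Each camera call takes 0.05 s, during which the arm holds its last target.

## Task

Of the two identical sealed steel canisters one is full of cultures and one is empty: feel by lifting which is which. Slide the full one gently down into the close-fitting orange and white transport case until it is fully home, without dropping it, and then seat the orange cap squarely over the case; stand the empty one upright in the blue tray. Keep the canisters upright and leave the dishes, glassware, bottle and marker where they are.

Things in the scene. Friction and masses are not known exactly. Their poses are not given: they have to be found in the camera images.
- canister_a_center (a point): one of two canisters that look the same: upright square steel body 50 x 50 mm, 90 mm tall, on top a square blue grip knob 24 x 24 mm, 32 mm tall, in line with the body (122 mm in all). Point: on its axis, 61 mm above its underside; z up, x, y square to its sides. One is full (0.46-0.64 kg), the other empty (0.16-0.20 kg); which is which changes. Contents shift about 1 mm inside.
- canister_b_center (a point): one of two canisters that look the same: upright square steel body 50 x 50 mm, 90 mm tall, on top a square blue grip knob 24 x 24 mm, 32 mm tall, in line with the body (122 mm in all). Point: on its axis, 61 mm above its underside; z up, x, y square to its sides. One is full (0.46-0.64 kg), the other empty (0.16-0.20 kg); which is which changes. Contents shift about 1 mm inside.
- case: transport case, fixed: orange box 91 x 91 mm up to a shoulder 75 mm high, then a white neck 75 x 75 mm up to 100 mm. In its top a square well 53 x 53 mm, 88 mm deep (floor 12 mm above the table), mouth chamfered 4 mm. Origin: centre of its underside, on the table; z up, x, y square to its sides. A canister fully home has its steel body ending 2 mm above the mouth, the knob outside.
- case_mouth (a point): centre of the case's mouth, 100 mm above the table, on the well's axis.
- cap_center (a point): loose cap of the case, mouth down on the table: orange square hood 91 x 91 mm, 69 mm tall, inside 79 x 79 mm, 63 mm deep; on top a black square grip knob 24 x 24 mm, 32 mm tall (101 mm in all); 0.2 kg. Seated, it slips over the neck and its lower edge rests on the 75 mm shoulder. Point: on its axis, 50.5 mm above its lower edge; z up, x, y square to its sides.
- tray: the empty, open blue tray for empties, fixed: 160 x 160 mm outside, walls 5 mm thick and 30 mm high, floor 5 mm thick. Origin: centre of its underside, on the table; z up, x and y square to its sides.
- dishes_red: the stack of four red-filled culture dishes, 90 mm across and 64 mm high; a bystander. Origin: centre of its underside.
- dishes_amber: the stack of three amber-filled culture dishes, 90 mm across and 48 mm high; a bystander. Origin: centre of its underside.
- beaker: the glass beaker, 70 mm across and 85 mm high; a bystander. Origin: centre of its underside.
- flask: the green-glass conical flask, 84 mm across its foot and 118 mm high; a bystander. Origin: centre of its underside.
- marker: the blue and green marker pen, 120 mm long, lying along its x axis; a bystander. Origin: centre of its underside.
- bottle_amber: the amber glass bottle with a white top, 68 mm across and 150 mm high; a bystander. Origin: centre of its underside.

How it is judged:
By the outcome, as a careful person would: the job done as asked, in the order asked, and still so for the second after the job is handed in, with the robot touching nothing.
It also fails if it takes over 72 s, if anything falls off the work surface, if the arm or the gripper's body presses on something with over 40 N, if the wrist force passes 120 N, or if a joint passes its speed limit or range.

## Working session

There is one attempt and no reset: what is moved stays moved. The work goes in short steps, Python scripts to look and compute and a shell command to move; the robot and the scene stay as the last step left them, time stands still between calls to the robot, and variables do not carry over. Pictures are saved under pics/ and viewed, and the job is handed in when it is done.

```bash
ls; mkdir -p pics; python3 - <<'E'
from rig import manip
import cv2
o=manip.get_obs(); print(o)
for n in("scene","top"):
    im=manip.capture(n); cv2.imwrite(f"pics/{n}0.png",cv2.cvtColor(im,cv2.COLOR_RGB2BGR))
    p=manip.camera_params(n); print(n,p)
E
```

```text
pics
{'time': 0.0, 'joint_pos': array([ 1.14600108e+00,  2.60689871e-01, -1.39425148e-01,  1.17269995e+00,
        2.45467795e-05,  1.57080833e+00]), 'qd': array([ 1.18572273e-03, -1.68483835e-05, -4.79936322e-05,  1.48633598e-03,
       -7.49804441e-05,  6.42471341e-04]), 'joint_efforts': array([-3.65499027e-04, -4.05680037e+01,  2.53922457e+01,  1.85530039e-02,
       -2.43862332e-04,  1.36073245e-05]), 'tool_pos': array([0.21604069, 0.47763174, 0.1954407 ]), 'orientation': array([ 0.14836936,  0.69137457, -0.14976102,  0.69105671]), 'force': array([ 0.34529023, -0.09762715, -0.11379085]), 'moment': array([-0.01178791, -0.00165545, -0.01000937]), 'width': 0.08591640629734267}
scene {'intrinsics': array([[463.90585085,   0.        , 259.90263784],
       [  0.        , 463.90585085, 186.95843816],
       [  0.        ,   0.        ,   1.        ]]), 'R': array([[-0.17777006,  0.98396385, -0.01459274],
       [ 0.58453031,  0.09365282, -0.8059488 ],
       [-0.79165783, -0.15180347, -0.59180536]]), 't': array([ 0.07522664, -0.26168936,  1.76999421])}
top {'intrinsics': array([[392.22401767,   0.        , 255.22233503],
       [  0.        , 392.22401767, 190.99388621],
       [  0.        ,   0.        ,   1.        ]]), 'R': array([[-2.16599305e-03, -9.99651011e-01,  2.63280211e-02],
       [-9.95279829e-01, -3.99396200e-04, -9.70458813e-02],
       [ 9.70225287e-02, -2.64139490e-02, -9.94931622e-01]]), 't': array([0.02789637, 0.55585106, 1.03102162])}
```

View pics/scene0.png

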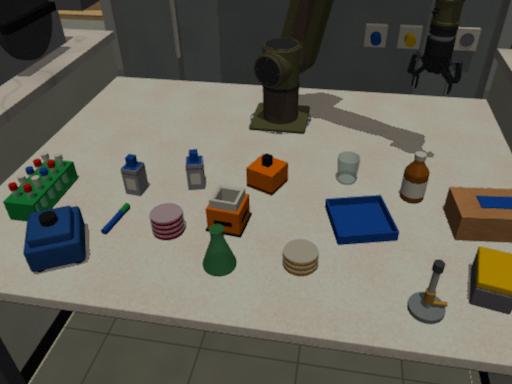

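View pics/top0.png

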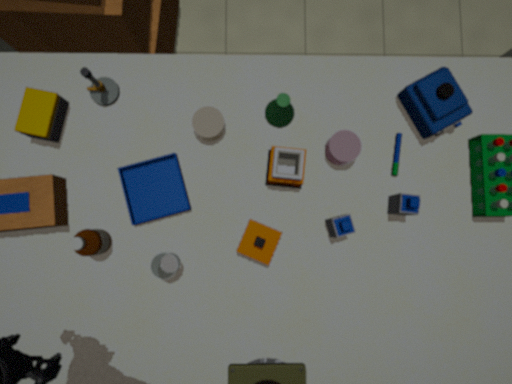

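The scene camera shows the canisters at (134,175) and (195,170), the case at (228,210), the cap at (267,172) and the tray at (361,219). In the top view the canisters are at (405,204) and (342,226), the case at (287,165), the cap at (260,242) and the tray at (155,188). Next I fit the poses to masks.

```bash
cat > h.py <<'E'
import numpy as np,cv2,pickle
from scipy.optimize import minimize
def box(sx,sy,z0,z1):
    return np.array([[a*sx/2,b*sy/2,z] for a in(-1,1) for b in(-1,1) for z in(z0,z1)])
M={'can':[box(.05,.05,0,.09),box(.024,.024,.09,.122)],
'case':[box(.091,.091,0,.075),box(.075,.075,.075,.1)],
'cap':[box(.091,.091,0,.069),box(.024,.024,.069,.101)],
'tray':[box(.16,.16,0,.03)]}
S=4
def proj(P,c):
    X=P@c['R'].T+c['t']; u=X@c['intrinsics'].T; return u[:,:2]/u[:,2:]
def place(B,x,y,yaw,z=0):
    c,s=np.cos(yaw),np.sin(yaw); return B@np.array([[c,-s,0],[s,c,0],[0,0,1]]).T+[x,y,z]
def ren(name,p,c,roi,z=0):
    l,t,r,b=roi; im=np.zeros(((b-t)*S,(r-l)*S),np.uint8)
    for B in M[name]:
        u=(proj(place(B,*p,z),c)+.5-[l,t])*S-.5
        cv2.fillConvexPoly(im,np.round(cv2.convexHull(u.astype(np.float32))*16).astype(np.int32),255,cv2.LINE_AA,4)
    return cv2.resize(im,None,fx=1/S,fy=1/S,interpolation=cv2.INTER_AREA)/255.
def fit(name,masks,cams,p0,z=0):
    rois=[]
    for m in masks:
        ys,xs=np.nonzero(m); rois.append((max(xs.min()-12,0),max(ys.min()-12,0),min(xs.max()+13,512),min(ys.max()+13,384)))
    def cost(p,each=False):
        v=[]
        for m,c,r in zip(masks,cams,rois):
            a=ren(name,p,c,r,z); g=m[r[1]:r[3],r[0]:r[2]].astype(float)
            v.append(np.abs(a-g).sum()/g.sum())
        return v if each else sum(v)
    best=None
    for yaw in np.arange(-.7,.8,.2):
        q=[p0[0],p0[1],yaw]
        s=np.array([q,[q[0]+.01,q[1],yaw],[q[0],q[1]+.01,yaw],[q[0],q[1],yaw+.15]])
        R=minimize(cost,q,method='Nelder-Mead',options=dict(initial_simplex=s,xatol=1e-4,fatol=1e-5))
        if best is None or R.fun<best.fun: best=R
    return best.x,cost(best.x,True)
def back(uv,c,z):
    d=c['R'].T@np.linalg.solve(c['intrinsics'],[*uv,1]); o=-c['R'].T@c['t']; return (o+d*(z-o[2])/d[2])[:2]
E
python3 - <<'E'
from h import *
from rig import manip
cams={n:manip.camera_params(n) for n in('scene','top')}
D={}
for n in cams:
    for t in('canister_a_center','case','cap_center','tray'):
        D[n,t]=manip.regions_of(n,t)
        print(n,t,[(round(d['p'],2),d['bbox']) for d in D[n,t]])
pickle.dump((D,cams),open('d.pkl','wb'))
print(manip.get_obs()['time'])
E
```

```text
scene canister_a_center [(0.58, [184.0, 150.2, 205.0, 189.2])]
scene case [(0.85, [205.5, 180.8, 249.5, 237.0]), (0.59, [401.5, 152.4, 430.0, 206.1]), (0.33, [103.2, 202.2, 125.7, 232.3])]
scene cap_center []
scene tray [(0.89, [324.7, 195.7, 400.3, 247.2])]
top canister_a_center [(0.86, [324.2, 214.3, 354.7, 236.8])]
top case [(0.59, [265.6, 145.7, 306.6, 190.1])]
top cap_center [(0.74, [237.6, 220.2, 281.2, 266.6])]
top tray []
0.5
```

```bash
python3 - <<'E'
from h import *
from rig import manip
D,cams=pickle.load(open('d.pkl','rb'))
def need(n,t): return len([d for d in D[n,t] if d['p']>.3])<(2 if t[:3]=='can' else 1)
for k in range(3):
    for n in cams:
        ts=[t for t in('canister_a_center','cap_center','tray') if need(n,t)]
        if not ts: continue
        manip.capture(n)
        for t in ts:
            r=manip.regions_of(n,t)
            if len(r)>len(D[n,t]): D[n,t]=r
            print(n,t,[(round(d['p'],2),d['bbox']) for d in r])
pickle.dump((D,cams),open('d.pkl','wb'))
def get(n,t,uv):
    L=[d for d in D[n,t] if d['mask'][uv[1]-4:uv[1]+5,uv[0]-4:uv[0]+5].any()]
    return L[0]['mask'] if L else None
for nm,t,us,ut in[('can','canister_a_center',(195,175),(340,226)),('can','canister_a_center',(134,178),(405,204)),('case','case',(228,212),(287,166)),('cap','cap_center',(267,178),(260,242)),('tray','tray',(361,219),(155,188))]:
    ms=[get('scene',t,us),get('top',t,ut)]
    p0=back(ut,cams['top'],.05)
    for sel in([0,1],[0],[1]):
        if all(ms[i] is not None for i in sel):
            x,c=fit(nm,[ms[i] for i in sel],[[cams['scene'],cams['top']][i] for i in sel],p0)
            print(nm,sel,x.round(4),np.round(c,3))
print(manip.get_obs()['time'])
E
```

```text
scene canister_a_center [(0.77, [183.2, 150.0, 206.7, 188.9])]
scene cap_center [(0.6, [244.4, 153.0, 286.9, 194.9])]
top canister_a_center [(0.8, [327.9, 215.4, 351.0, 235.8])]
top tray [(0.81, [115.9, 153.9, 189.3, 224.8])]
scene canister_a_center [(0.82, [185.1, 152.2, 203.4, 190.1]), (0.71, [204.0, 225.4, 238.5, 276.0]), (0.17, [207.9, 181.4, 249.7, 238.0])]
top canister_a_center [(0.6, [390.5, 191.9, 423.7, 215.9]), (0.57, [326.0, 215.5, 355.6, 239.2])]
can [0, 1] [ 0.4631 -0.1936  0.3368] [0.152 0.069]
can [0] [ 0.4596 -0.1947  0.3518] [0.147]
can [1] [ 0.4633 -0.1938  0.269 ] [0.05]
can [1] [ 0.5196 -0.3658 -0.0774] [0.05]
case [0, 1] [ 0.6206 -0.053  -0.1308] [0.118 0.082]
case [0] [ 0.6227 -0.0523 -0.171 ] [0.108]
case [1] [ 0.6196 -0.0528 -0.1059] [0.078]
cap [0, 1] [0.4223 0.0199 1.1822] [0.047 0.045]
cap [0] [ 0.4217  0.0207 -0.3953] [0.044]
cap [1] [ 0.4223  0.0194 -0.3902] [0.043]
tray [0, 1] [0.5649 0.301  0.2694] [0.025 0.049]
tray [0] [0.5649 0.3016 0.2699] [0.024]
tray [1] [ 0.565   0.2995 -1.2928] [0.046]
1.0
```

```bash
cat > ov.py <<'E'
from h import *
E_=[(0,1),(0,2),(0,4),(3,1),(3,2),(3,7),(5,1),(5,4),(5,7),(6,2),(6,4),(6,7)]
M2=dict(M); M2['case']=M['case']+[box(.053,.053,.1,.1),box(.061,.061,.1,.1)]
def overlay(imf,items,cam,roi,out,k=6):
    im=cv2.imread(imf); l,t,r,b=roi
    a=cv2.resize(im[t:b,l:r],None,fx=k,fy=k,interpolation=cv2.INTER_CUBIC)
    a=cv2.convertScaleAbs(a,alpha=1.4)
    for nm,p,*z in items:
        for B in M2[nm]:
            u=(proj(place(B,*p,*(z or[0])),cam)+.5-[l,t])*k-.5
            for i,j in E_:
                cv2.line(a,tuple(int(v) for v in u[i]),tuple(int(v) for v in u[j]),(0,255,0),1,cv2.LINE_AA)
    cv2.imwrite(out,a)
E
cat > a.py <<'E'
from ov import *
import sys
D,cams=pickle.load(open('d.pkl','rb'))
P=[('can',(.4633,-.1938,.30)),('can',(.5196,-.3658,-.077)),('case',(.620,-.053,-.115)),('cap',(.4223,.0199,-.392))]
if __name__=='__main__':
    overlay('pics/top0.png',P,cams['top'],(230,135,430,270),'pics/ot0.png',4)
    overlay('pics/scene0.png',P,cams['scene'],(115,145,295,245),'pics/os0.png',4)
E
python3 a.py
```

```text
(no output)
```

View pics/ot0.png

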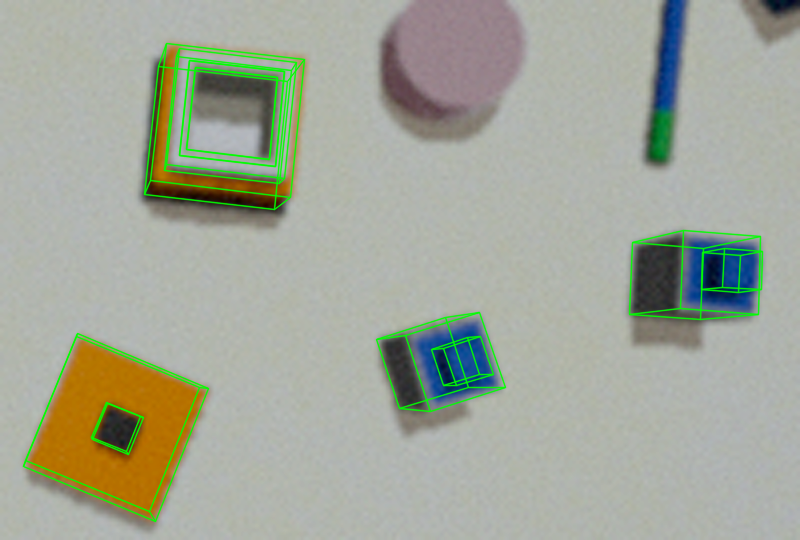

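View pics/os0.png

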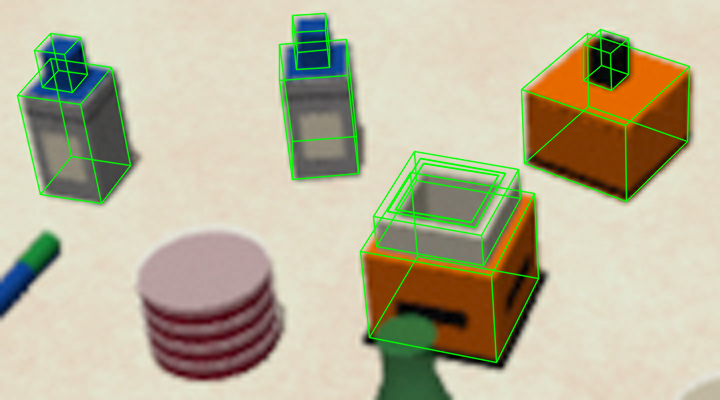

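The overlays fit both views to about 1–2 px. Next I refine them on image edges and work out the grip yaw.

```bash
cat > ref.py <<'E'
from ov import *
from a import P,cams
from scipy.ndimage import map_coordinates
def grad(f):
    im=cv2.GaussianBlur(cv2.imread(f).astype(np.float32),(0,0),1.0)
    gx=cv2.Sobel(im,cv2.CV_32F,1,0);gy=cv2.Sobel(im,cv2.CV_32F,0,1)
    return np.minimum(np.sqrt((gx**2+gy**2).max(2)),150)
def sil(nm,p,cam,z):
    Q=[]
    L=[cv2.convexHull(proj(place(B,*p,z),cam).astype(np.float32))[:,0] for B in M[nm]]
    for h in L: Q.append(h)
    if nm=='case':
        Q.append(proj(place(box(.053,.053,.1,.1)[[0,2,6,4]],*p,z),cam))
    else:
        b=M[nm][0]; Q.append(proj(place(b[b[:,2]>b[:,2].min()][[0,1,3,2]],*p,z),cam))
    pts=[]
    for h in Q:
        for a,b in zip(h,np.roll(h,-1,0)):
            n=max(3,int(np.hypot(*(b-a))*2)); s=np.linspace(.05,.95,n)[:,None]; pts.append(a+(b-a)*s)
    return np.vstack(pts)
def refine(nm,p,fs,cs,z=0,step=(.003,.003,.05)):
    G=[grad(f) for f in fs]
    def c(p):
        v=0
        for g,cm in zip(G,cs):
            u=sil(nm,p,cm,z); v-=map_coordinates(g,[u[:,1],u[:,0]],order=1).mean()
        return v
    best=None
    for s in(1,-1):
        S0=np.array([p]+[np.array(p)+np.eye(3)[i]*step[i]*s for i in range(3)])
        R=minimize(c,p,method='Nelder-Mead',options=dict(initial_simplex=S0,xatol=1e-5,fatol=1e-3))
        if best is None or R.fun<best.fun:best=R
    return best.x,c(p),best.fun
E
python3 - <<'E'
from ref import *
for nm,p in P:
    for fs in(('scene','top'),('scene',),('top',)):
        print(nm,fs,*[np.round(v,4) for v in refine(nm,p,[f'pics/{f}0.png' for f in fs],[cams[f] for f in fs])])
from scipy.spatial.transform import Rotation as R
q=[0.14836936,0.69137457,-0.14976102,0.69105671]
print(R.from_quat(q).as_matrix().round(3))
E
```

```text
can ('scene', 'top') [ 0.4629 -0.1922  0.2149] -253.3322 -260.3876
can ('scene',) [ 0.4604 -0.1918  0.2614] -134.3464 -139.1759
can ('top',) [ 0.4637 -0.1923  0.2023] -118.9859 -123.1508
can ('scene', 'top') [ 0.5176 -0.3648 -0.0973] -261.1614 -270.232
can ('scene',) [ 0.5164 -0.3642 -0.1201] -136.4658 -141.4738
can ('top',) [ 0.5179 -0.3649 -0.1174] -124.6956 -129.5508
case ('scene', 'top') [ 0.6229 -0.0511 -0.213 ] -206.6405 -209.5089
case ('scene',) [ 0.6256 -0.05   -0.1254] -102.0352 -115.02
case ('top',) [ 0.6189 -0.0542 -0.1117] -104.6053 -107.0922
cap ('scene', 'top') [ 0.4224  0.0203 -0.4014] -297.9698 -298.1655
cap ('scene',) [ 0.4244  0.0223 -0.4359] -148.399 -149.7402
cap ('top',) [ 0.4216  0.0194 -0.3945] -149.5708 -149.7656
[[-0.001  0.412  0.911]
 [-0.002  0.911 -0.412]
 [-1.    -0.002 -0.   ]]
```

Case yaw settles at about −0.115 and canister 1 at about (0.463, −0.193), yaw about 0.25. Now I move over canister 1.

```bash
python3 -m handwheel '[[[0,0,0],[0,0,3.2],1],[[0,0,0],[0,0,3.3],1],[[0,0,0.034],[1.23,-3.35,0],1],[[0,0,0.034],[1.23,-3.35,0],1],[[0,0,0.034],[1.23,-3.35,0],1],[[0,0,0.034],[1.23,-3.35,0],1],[[0,0,0.034],[1.23,-3.35,0],1],[[0,0,0.034],[1.23,-3.35,0],1],[[0,0,0.034],[1.23,-3.35,0],1],[[0,0,0.034],[1.23,-3.35,0],1],[[0,0,0.034],[1.23,-3.35,0],1],[[0,0,0.034],[1.23,-3.35,0],1]]'
python3 -m handwheel '[[[0,0,0.034],[1.23,-3.35,0],1],[[0,0,0.034],[1.23,-3.35,0],1],[[0,0,0.034],[1.23,-3.35,0],1],[[0,0,0.034],[1.23,-3.35,0],1],[[0,0,0.034],[1.23,-3.35,0],1],[[0,0,0.034],[1.23,-3.35,0],1],[[0,0,0.034],[1.23,-3.35,0],1],[[0,0,0.034],[1.23,-3.35,0],1],[[0,0,0.034],[1.23,-3.35,0],1],[[0,0,0.034],[1.23,-3.35,0],1],[[0,0,0],[0,0,0],1],[[0,0,0],[0,0,0],1]]'
```

```text
time: 2.0
tool_pos: [0.3396, 0.1417, 0.2616]
orientation: [0.029, 0.706, -0.029, 0.707]
force: [1.0, 0.3, -0.2]
width: 0.0852
time: 3.0
tool_pos: [0.4626, -0.1931, 0.2607]
orientation: [-0.089, 0.702, 0.089, 0.701]
force: [-0.4, 0.2, 0.1]
width: 0.0856
```

```bash
python3 -m handwheel '[[[0,0,0],[0,0,-3.5],1],[[0,0,0],[0,0,-3.5],1],[[0,0,0],[0,0,-3.0],1],[[0,0,0],[0,0,0],1]]'
cat > snap.py <<'E'
import sys,cv2
from rig import manip
# name tag l t r b k
for a in sys.argv[1:]:
    n,tag,l,t,r,b,k=a.split(',')
    im=cv2.cvtColor(manip.capture(n),cv2.COLOR_RGB2BGR); cv2.imwrite(f'pics/{tag}_full.png',im)
    c=cv2.resize(im[int(t):int(b),int(l):int(r)],None,fx=int(k),fy=int(k),interpolation=cv2.INTER_CUBIC)
    cv2.imwrite(f'pics/{tag}.png',cv2.convertScaleAbs(c,alpha=1.5,beta=15))
print(manip.get_obs()['time'])
E
python3 snap.py scene,s1,130,100,260,200,6 top,t1,280,170,400,260,6
```

```text
time: 3.33
tool_pos: [0.4569, -0.1883, 0.1559]
orientation: [-0.088, 0.705, 0.093, 0.698]
force: [-0.7, -0.1, 0.5]
width: 0.0858
3.4333
```

View pics/s1.png

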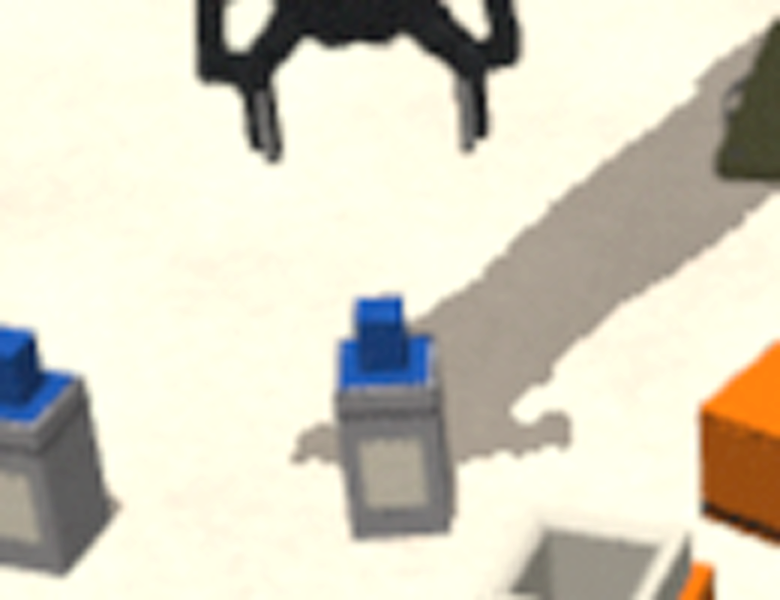

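View pics/t1.png

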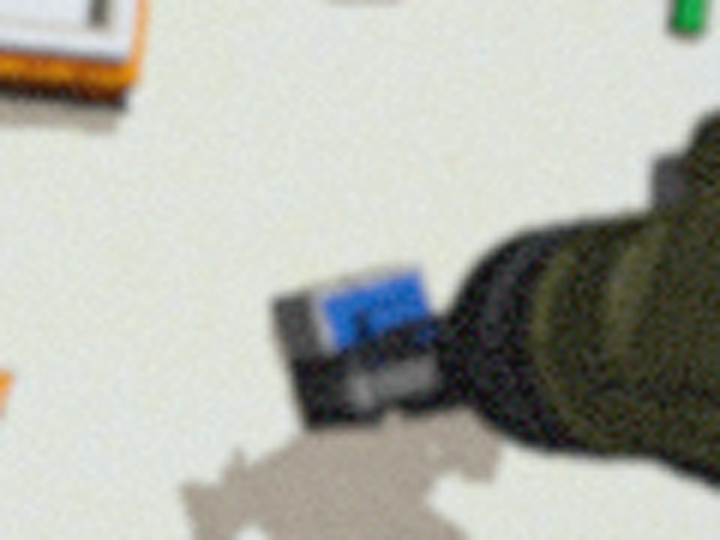

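Scene view: the jaws (x≈265–475 in the crop) straddle the knob (x≈380) at the right height line.

```bash
cat > st.py <<'E'
from rig import manip
import numpy as np
from scipy.spatial.transform import Rotation as R
o=manip.get_obs(); m=R.from_quat(o['orientation']).as_matrix()
print(round(o['time'],2),'tcp',o['tool_pos'].round(4),'yaw',round(np.arctan2(-m[0,1],m[1,1]),4),'x',m[:,0].round(4),'y',m[:,1].round(3),'F',o['force'].round(2),'M',o['moment'].round(3),'w',round(o['width'],4),'eff',o['joint_efforts'].round(2),'q',o['joint_pos'].round(2))
E
python3 -m handwheel '[[[0,0,0],[0,0,-2.2],1],[[0,0,0],[0,0,0],1],[[0,0,0],[0,0,0],1]]';python3 st.py
```

```text
time: 3.68
tool_pos: [0.463, -0.1915, 0.141]
orientation: [-0.09, 0.701, 0.09, 0.702]
force: [-0.4, 0.2, -0.0]
width: 0.0855
3.68 tcp [ 0.463  -0.1915  0.141 ] yaw 0.2558 x [ 1.3e-03 -5.0e-04 -1.0e+00] y [-0.253  0.967 -0.001] F [-0.39  0.25 -0.04] M [-0.011  0.015  0.048] w 0.0855 eff [ 3.000e-02 -3.783e+01  2.355e+01 -1.400e-01  0.000e+00  0.000e+00] q [-0.39  0.25 -0.3   1.02  0.   -0.65]
```

```bash
python3 -m handwheel '[[[0,0,0],[0,-0.05,-2.0],1],[[0,0,0],[0,-0.05,-1.7],1],[[0,0,0],[0,0,-1.0],1],[[0,0,0],[0,0,0],1],[[0,0,0],[0,0,0],1],[[0,0,0],[0,0,0],-0.2]]';python3 st.py
python3 -m handwheel '[[[0,0,0],[0,0,0],-0.3],[[0,0,0],[0,0,0],-1],[[0,0,0],[0,0,0],-1],[[0,0,0],[0,0,0],-1],[[0,0,0],[0,0,0],-1],[[0,0,0],[0,0,0],-1]]';python3 st.py
```

```text
time: 4.18
tool_pos: [0.4638, -0.1932, 0.0942]
orientation: [-0.091, 0.7, 0.09, 0.702]
force: [-0.4, -0.1, 0.6]
width: 0.0758
4.18 tcp [ 0.4638 -0.1932  0.0942] yaw 0.2553 x [ 0.0028 -0.0011 -1.    ] y [-0.253  0.968 -0.002] F [-0.35 -0.08  0.6 ] M [ 0.03  -0.011  0.057] w 0.0758 eff [ 1.000e-02 -3.906e+01  2.246e+01  4.000e-02  0.000e+00  0.000e+00] q [-0.39  0.29 -0.38  0.9   0.   -0.65]
time: 4.68
tool_pos: [0.4623, -0.1927, 0.0923]
orientation: [-0.09, 0.701, 0.09, 0.701]
force: [-0.6, -0.1, -1.1]
width: 0.0007
4.68 tcp [ 0.4623 -0.1927  0.0923] yaw 0.2551 x [-0.  0. -1.] y [-0.252  0.968  0.   ] F [-0.64 -0.06 -1.09] M [-0.029 -0.048 -0.035] w 0.0007 eff [  0.  -39.6  22.8  -0.   -0.    0. ] q [-0.39  0.29 -0.38  0.9   0.   -0.65]
```

```bash
python3 snap.py scene,s2,130,100,260,200,6 top,t2,280,170,400,260,6
```

```text
4.7833
```

View pics/s2.png

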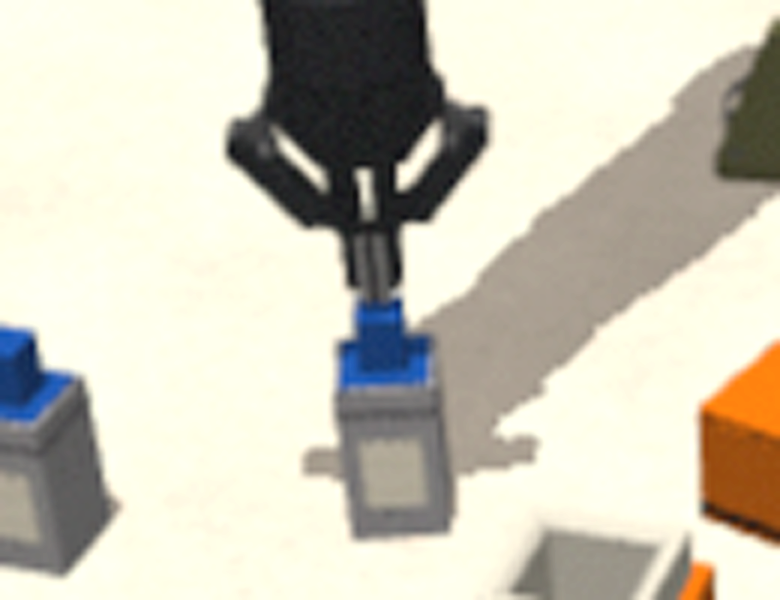

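View pics/t2.png

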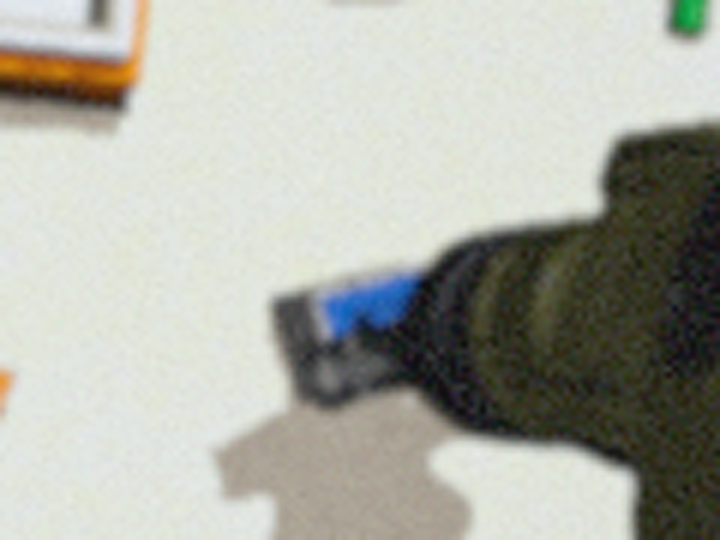

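```bash
python3 - <<'E'
from ov import *
from a import cams
T=np.array([[.4623,-.1927,.0923],[.4623,-.1927,.1113],[.4623,-.1927,.1653]])
print(proj(T,cams['scene']),proj(T,cams['top']))
for z in(.09,.11,.13,.15): print(z,back((192.5,150),cams['scene'],z),back((280+335/6,170+355/6),cams['top'],z))
im=cv2.imread('pics/s2_full.png');cv2.imwrite('pics/s2b.png',cv2.convertScaleAbs(cv2.resize(im[0:200,100:300],None,fx=4,fy=3),alpha=1.4))
a=cv2.imread('pics/t2_full.png')
cv2.imwrite('pics/t2b.png',cv2.convertScaleAbs(cv2.resize(a[190:384,240:440],None,fx=4,fy=3),alpha=2.5,beta=10))
E
```

```text
[[193.30576413 158.72749536]
 [192.66406326 153.30021349]
 [190.78128198 137.37630707]] [[343.23598734 225.43391283]
 [345.15304661 225.35953162]
 [351.03330629 225.13137966]]
0.09 [ 0.41163804 -0.21085078] [ 0.45297114 -0.1742496 ]
0.11 [ 0.44255842 -0.19934777] [ 0.45297689 -0.16960672]
0.13 [ 0.47347881 -0.18784475] [ 0.45298264 -0.16496383]
0.15 [ 0.50439919 -0.17634173] [ 0.45298839 -0.16032095]
```

View pics/t2b.png

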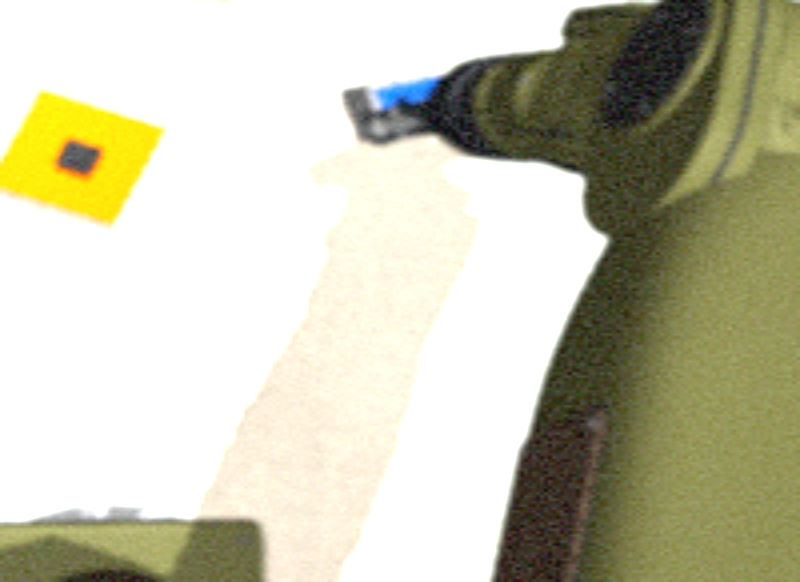

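```bash
python3 - <<'E'
from ov import *
from a import cams
im=cv2.imread('pics/scene0.png')
for nm,f,T,y,roi,k in[('g0','scene0',[.216,.4776,.1954],[.412,.911],(380,20,490,120),6),('g2','s2_full',[.4623,-.1927,.0923],[-.252,.968],(130,90,260,200),5)]:
    im=cv2.imread(f'pics/{f}.png'); l,t,r,b=roi
    a=cv2.convertScaleAbs(cv2.resize(im[t:b,l:r],None,fx=k,fy=k,interpolation=cv2.INTER_CUBIC),alpha=1.5,beta=20)
    T=np.array(T);y=np.array([*y,0])
    for h in(0,.019,.073,.15):
        for s in(-.0425,0,.0425):
            u=(proj((T+[0,0,h]+y*s)[None],cams['scene'])[0]+.5-[l,t])*k
            cv2.circle(a,tuple(int(v) for v in u),3,(0,0,255),-1)
    cv2.imwrite(f'pics/{nm}.png',a)
E
```

```text
(no output)
```

View pics/g0.png

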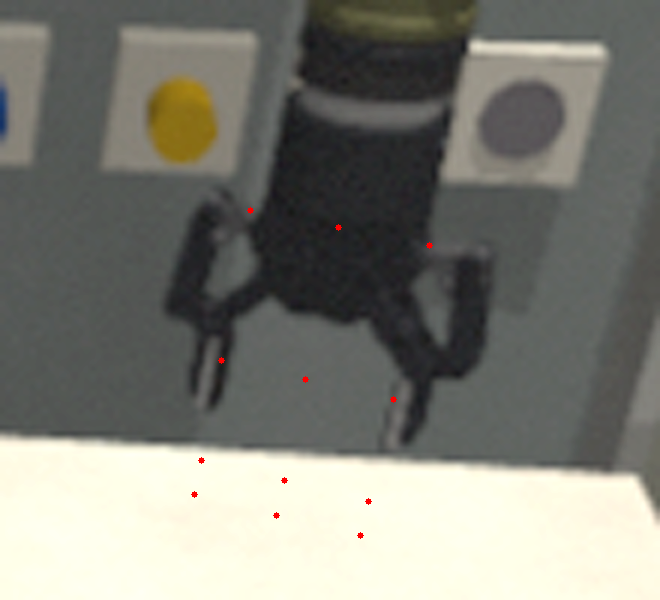

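View pics/g2.png

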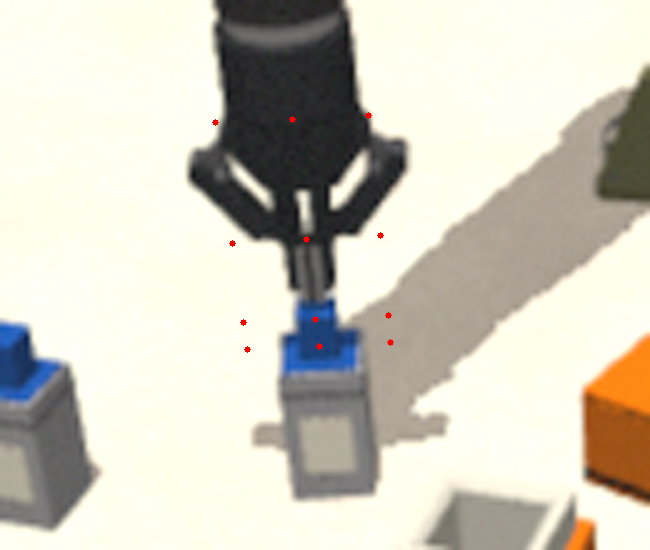

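The fingertips are visible at scene (192.5,150), just above the knob. The tool really sits about 30 mm higher than the reported z says. I'll probe gently for contact with the knob top to calibrate this.

```bash
python3 st.py; for i in 1 2 3; do :; done
python3 -m handwheel '[[[0,0,0],[0,0,-0.15],-1],[[0,0,0],[0,0,0],-1],[[0,0,0],[0,0,0],-1]]'|egrep 'pos|force'
python3 -m handwheel '[[[0,0,0],[0,0,-0.15],-1],[[0,0,0],[0,0,0],-1],[[0,0,0],[0,0,0],-1]]'|egrep 'pos|force'
```

```text
4.78 tcp [ 0.4623 -0.1927  0.0923] yaw 0.2552 x [-1.e-04  0.e+00 -1.e+00] y [-0.252  0.968  0.   ] F [-0.77 -0.25  0.3 ] M [ 0.04  -0.015 -0.036] w 0.0001 eff [ -0.   -39.57  22.77   0.    -0.     0.  ] q [-0.39  0.29 -0.38  0.9  -0.   -0.65]
tool_pos: [0.4622, -0.1926, 0.0906]
force: [0.1, 0.3, -0.5]
tool_pos: [0.4623, -0.1926, 0.0892]
force: [1.2, -0.3, -0.1]
```

```bash

python3 -m handwheel '[[[0,0,0],[0,0,-0.15],-1],[[0,0,0],[0,0,0],-1]]'|egrep 'pos|force'
python3 -m handwheel '[[[0,0,0],[0,0,-0.15],-1],[[0,0,0],[0,0,0],-1]]'|egrep 'pos|force'
python3 -m handwheel '[[[0,0,0],[0,0,-0.15],-1],[[0,0,0],[0,0,0],-1]]'|egrep 'pos|force'
python3 snap.py scene,s3,130,90,260,200,6
```

```text
tool_pos: [0.4623, -0.1926, 0.0876]
force: [-0.2, -0.1, -0.2]
tool_pos: [0.4627, -0.1928, 0.0871]
force: [-1.1, -0.3, 7.6]
tool_pos: [0.4631, -0.193, 0.0871]
force: [-3.8, 1.8, 16.0]
5.8333
```

View pics/s3.png

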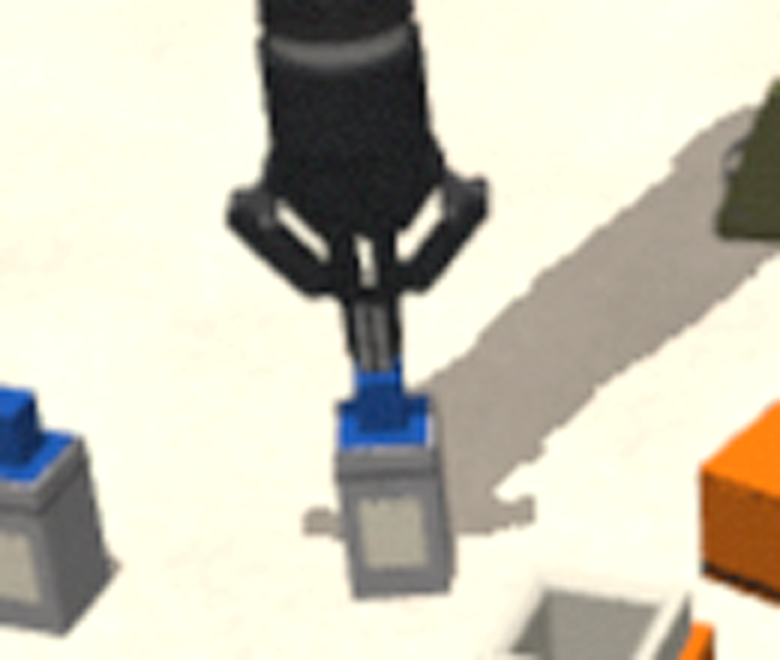

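Contact comes at reported z 0.0872, with the knob top truly at 0.122, so real z = reported + 0.035. Now I back off, open and regrasp at reported z ≈ 0.0595.

```bash

python3 -m handwheel '[[[0,0,0],[0,0,1.5],0.3],[[0,0,0],[0,0,1.0],0.3],[[0,0,0],[0,0,0],0.3],[[0,0,0],[0,0,0],0.3],[[0,0,0],[0,0,0],0.3],[[0,0,0],[0,0,0],0.3],[[0,0,0],[0,0,0],0.3]]'; python3 st.py
```

```text
time: 6.42
tool_pos: [0.4617, -0.1924, 0.109]
orientation: [-0.09, 0.702, 0.09, 0.701]
force: [0.5, -0.2, 0.5]
width: 0.0555
6.42 tcp [ 0.4617 -0.1924  0.109 ] yaw 0.2552 x [-1.5e-03  6.0e-04 -1.0e+00] y [-0.252  0.968  0.001] F [ 0.48 -0.15  0.47] M [ 0.031 -0.01  -0.   ] w 0.0555 eff [ -0.   -39.36  23.33   0.    -0.    -0.  ] q [-0.39  0.27 -0.36  0.94 -0.   -0.65]
```

```bash

python3 -m handwheel '[[[0,0,0],[0.05,0,-2.0],0.3],[[0,0,0],[0.05,0,-2.0],0.3],[[0,0,0],[0,0,-0.9],0.3],[[0,0,0],[0,0,0],0.3],[[0,0,0],[0,0,0],0.3]]'; python3 st.py
python3 -m handwheel '[[[0,0,0],[0,0,0],-0.1],[[0,0,0],[0,0,0],-0.3],[[0,0,0],[0,0,0],-0.5],[[0,0,0],[0,0,0],-1],[[0,0,0],[0,0,0],-1],[[0,0,0],[0,0,0],-1],[[0,0,0],[0,0,0],-1]]'; python3 st.py
```

```text
time: 6.83
tool_pos: [0.4627, -0.1924, 0.0603]
orientation: [-0.09, 0.702, 0.09, 0.701]
force: [0.4, 0.5, 1.0]
width: 0.0555
6.83 tcp [ 0.4627 -0.1924  0.0603] yaw 0.2552 x [-1.8e-03  7.0e-04 -1.0e+00] y [-0.252  0.968  0.001] F [0.39 0.55 1.  ] M [-0.009  0.02   0.022] w 0.0555 eff [  0.   -39.38  20.97   0.     0.    -0.  ] q [-0.39  0.32 -0.43  0.82 -0.   -0.65]
time: 7.42
tool_pos: [0.4644, -0.1929, 0.0619]
orientation: [-0.09, 0.701, 0.09, 0.702]
force: [-0.7, 1.4, 5.1]
width: 0.023
7.42 tcp [ 0.4644 -0.1929  0.0619] yaw 0.2553 x [ 2.3e-03 -6.0e-04 -1.0e+00] y [-0.253  0.968 -0.001] F [-0.7   1.37  5.09] M [ 0.123  0.033 -0.01 ] w 0.023 eff [-4.500e-01 -3.728e+01  2.022e+01 -2.800e-01 -2.400e-01 -1.000e-02] q [-0.39  0.32 -0.43  0.82  0.   -0.65]
```

```bash

python3 -m handwheel '[[[0,0,0],[0,0,0.5],-1],[[0,0,0],[0,0,1],-1],[[0,0,0],[0,0,1.5],-1],[[0,0,0],[0,0,1],-1],[[0,0,0],[0,0,0],-1],[[0,0,0],[0,0,0],-1],[[0,0,0],[0,0,0],-1]]'; python3 st.py;python3 -m handwheel '[[[0,0,0],[0,0,0],-1]]';python3 -m handwheel '[[[0,0,0],[0,0,0],-1]]'; python3 snap.py scene,s4,130,90,260,200,6
```

```text
time: 8.0
tool_pos: [0.4627, -0.1924, 0.1001]
orientation: [-0.09, 0.702, 0.09, 0.701]
force: [-0.8, -0.4, -2.5]
width: 0.0229
8.0 tcp [ 0.4627 -0.1924  0.1001] yaw 0.2551 x [-1.3e-03  5.0e-04 -1.0e+00] y [-0.252  0.968  0.001] F [-0.77 -0.35 -2.49] M [-0.018  0.013  0.003] w 0.0229 eff [-0.000e+00 -4.091e+01  2.408e+01 -4.000e-02 -0.000e+00 -0.000e+00] q [-0.39  0.28 -0.37  0.92 -0.   -0.65]
time: 8.08
tool_pos: [0.4625, -0.1923, 0.0999]
orientation: [-0.09, 0.702, 0.09, 0.701]
force: [-0.1, 1.0, -1.8]
width: 0.0231
time: 8.17
tool_pos: [0.4626, -0.1924, 0.0999]
orientation: [-0.09, 0.702, 0.09, 0.701]
force: [0.3, 0.3, -2.1]
width: 0.0229
8.2167
```

View pics/s4.png

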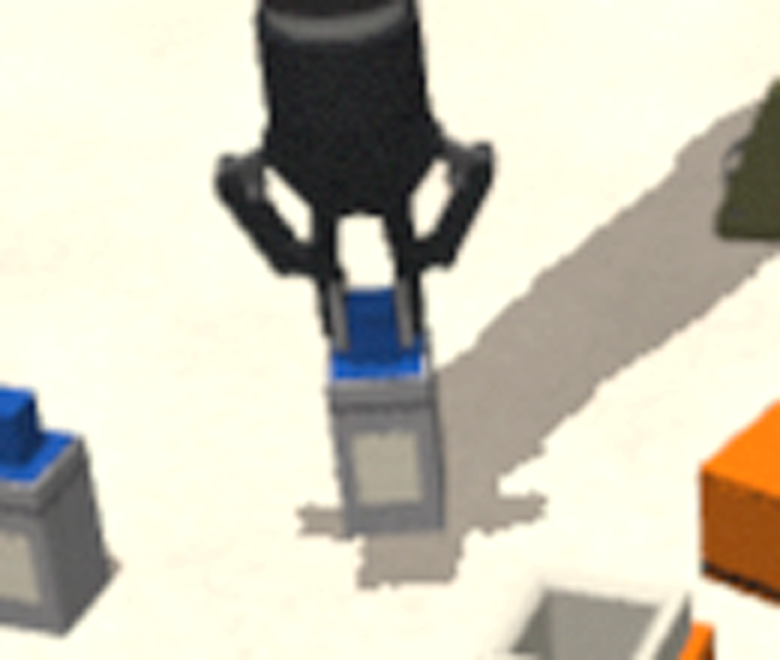

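The lifted weight is about 2.1 N (0.21 kg), so this one is the empty canister. To keep the order asked, I set it back down and fetch the full one first.

```bash

python3 -m handwheel '[[[0,0,0],[0,0,-1.5],-1],[[0,0,0],[0,0,-1.2],-1],[[0,0,0],[0,0,-0.6],-1],[[0,0,0],[0,0,-0.3],-1],[[0,0,0],[0,0,-0.2],-1],[[0,0,0],[0,0,0],-1]]'; python3 st.py
python3 -m handwheel '[[[0,0,0],[0,0,0],0.3],[[0,0,0],[0,0,0],0.5],[[0,0,0],[0,0,0],0.5],[[0,0,0],[0,0,0],0.5],[[0,0,0],[0,0,1],0.5],[[0,0,0],[0,0,3],0.5],[[0,0,0],[0,0,3],0.5]]'; python3 st.py
```

```text
time: 8.72
tool_pos: [0.4633, -0.1927, 0.0626]
orientation: [-0.09, 0.701, 0.09, 0.701]
force: [-0.6, 0.6, -1.6]
width: 0.0231
8.72 tcp [ 0.4633 -0.1927  0.0626] yaw 0.2552 x [-3.e-04  1.e-04 -1.e+00] y [-0.252  0.968  0.   ] F [-0.61  0.61 -1.59] M [0.007 0.    0.01 ] w 0.0231 eff [  0.   -40.85  22.22  -0.09   0.     0.  ] q [-0.39  0.32 -0.43  0.82  0.   -0.65]
time: 9.3
tool_pos: [0.4619, -0.1921, 0.1327]
orientation: [-0.089, 0.702, 0.091, 0.7]
force: [0.6, 0.2, 0.3]
width: 0.0638
9.3 tcp [ 0.4619 -0.1921  0.1327] yaw 0.2552 x [-0.0032  0.0013 -1.    ] y [-0.252  0.968  0.002] F [0.62 0.22 0.28] M [-0.012 -0.017  0.008] w 0.0638 eff [ -0.   -37.27  21.17  -0.82  -0.     0.  ] q [-0.39  0.26 -0.31  1.   -0.   -0.65]
```

```bash

python3 -m handwheel '[[[0,0,-0.06],[0.92,-2.88,0],0.5],[[0,0,-0.06],[0.92,-2.88,0],0.5],[[0,0,-0.06],[0.92,-2.88,0],0.5],[[0,0,-0.06],[0.92,-2.88,0],0.5],[[0,0,-0.06],[0.92,-2.88,0],0.5],[[0,0,-0.06],[0.92,-2.88,0],0.5],[[0,0,0],[0,0,-2],0.5],[[0,0,0],[0,0,0],0.5],[[0,0,0],[0,0,0],0.5]]'; python3 st.py;  python3 snap.py scene,s5,70,90,200,200,6
```

```text
time: 10.05
tool_pos: [0.5173, -0.3648, 0.1116]
orientation: [0.038, 0.707, -0.036, 0.705]
force: [0.7, 0.6, 0.7]
width: 0.064
10.05 tcp [ 0.5173 -0.3648  0.1116] yaw -0.1051 x [-0.0029  0.0023 -1.    ] y [0.105 0.994 0.002] F [0.7  0.63 0.7 ] M [0.042 0.038 0.001] w 0.064 eff [-5.800e-01 -5.128e+01  2.475e+01 -2.600e-01 -3.000e-02  0.000e+00] q [-0.61  0.49 -0.01  1.08  0.   -0.51]
10.1
```

View pics/s5.png

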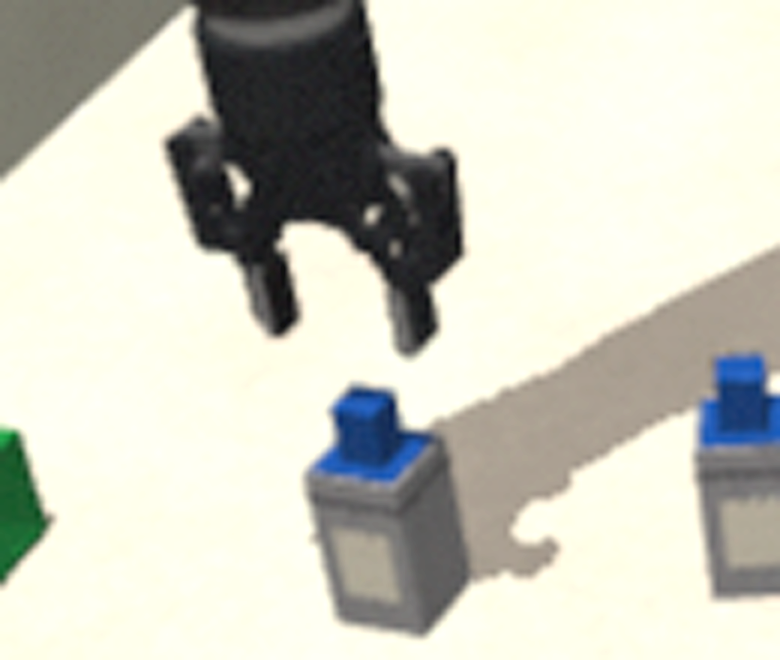

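The jaws straddle the knob of canister 2 at crop (365,400).

```bash

python3 -m handwheel '[[[0,0,0],[0,0,-2],0.5],[[0,0,0],[0,0,-1.8],0.5],[[0,0,0],[0,0,-1.0],0.5],[[0,0,0],[0,0,-0.1],0.5],[[0,0,0],[0,0,0],0.1],[[0,0,0],[0,0,0],-0.2],[[0,0,0],[0,0,0],-0.5]]'; python3 -m handwheel '[[[0,0,0],[0,0,0],-1],[[0,0,0],[0,0,0],-1],[[0,0,0],[0,0,0],-1],[[0,0,0],[0,0,0],-1]]'; python3 st.py
```

```text
time: 10.68
tool_pos: [0.5195, -0.3658, 0.0653]
orientation: [0.037, 0.705, -0.037, 0.707]
force: [1.4, 3.6, 0.8]
width: 0.0281
time: 11.02
tool_pos: [0.5196, -0.3655, 0.0653]
orientation: [0.037, 0.705, -0.037, 0.707]
force: [-0.1, 2.5, 7.0]
width: 0.0229
11.02 tcp [ 0.5196 -0.3655  0.0653] yaw -0.1044 x [ 2.5e-03 -4.0e-04 -1.0e+00] y [ 0.104  0.995 -0.   ] F [-0.1   2.49  6.99] M [ 0.53   0.008 -0.019] w 0.0229 eff [ -1.39 -49.23  22.31  -0.61  -0.7   -0.  ] q [-0.61  0.52 -0.08  0.97  0.   -0.51]
```

```bash

python3 -m handwheel '[[[0,0,0],[0,0,0.5],-1],[[0,0,0],[0,0,1],-1],[[0,0,0],[0,0,1.5],-1],[[0,0,0],[0,0,1],-1],[[0,0,0],[0,0,0],-1],[[0,0,0],[0,0,0],-1],[[0,0,0],[0,0,0],-1]]'; python3 st.py;python3 -m handwheel '[[[0,0,0],[0,0,0],-1]]'; python3 snap.py scene,s6,70,90,200,200,6 top,t6,360,150,480,250,6
```

```text
time: 11.6
tool_pos: [0.5181, -0.3653, 0.1032]
orientation: [0.037, 0.706, -0.037, 0.706]
force: [-0.0, -0.3, -5.0]
width: 0.0229
11.6 tcp [ 0.5181 -0.3653  0.1032] yaw -0.1049 x [-1.e-03  5.e-04 -1.e+00] y [0.105 0.994 0.   ] F [-0.03 -0.29 -4.96] M [0.062 0.021 0.041] w 0.0229 eff [-1.000e-02 -5.637e+01  2.689e+01 -8.000e-02  0.000e+00  0.000e+00] q [-0.61  0.49 -0.02  1.05 -0.   -0.51]
time: 11.68
tool_pos: [0.5178, -0.365, 0.1028]
orientation: [0.037, 0.707, -0.037, 0.706]
force: [-0.1, 0.6, -5.8]
width: 0.0227
11.7833
```

View pics/s6.png

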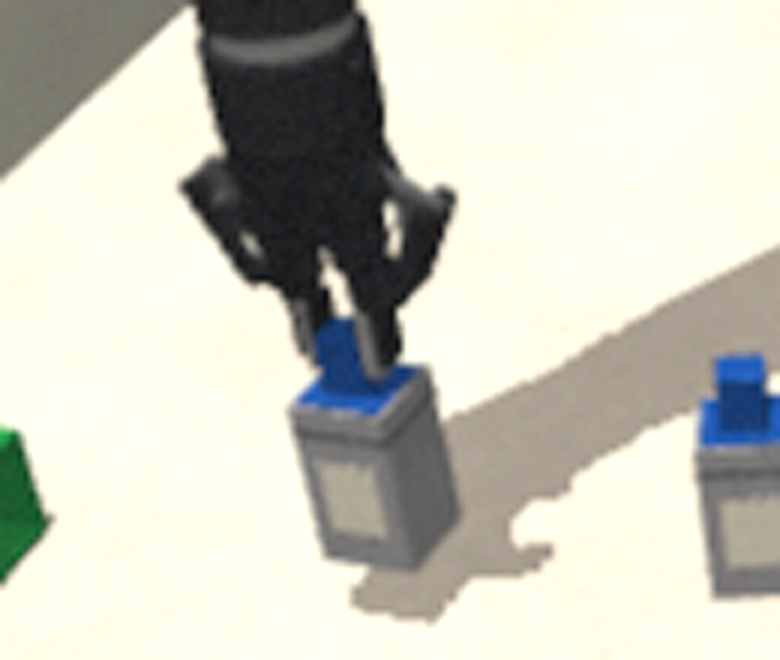

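The weight is about 5.4 N, so this is the full canister, held upright. Now to carry it above the case.

```bash

python3 -m handwheel '[[[0,0,0],[0,0,2],-1],[[0,0,0],[0,0,3],-1],[[0,0,0],[0,0,3],-1],[[0,0,0],[0,0,1.7],-1],[[0,0,0],[0.5,1.56,0],-1],[[0,0,0],[1,3.12,0],-1],[[0,0,0],[1,3.12,0],-1],[[0,0,0],[1,3.12,0],-1],[[0,0,0],[1,3.12,0],-1],[[0,0,0],[1,3.12,0],-1],[[0,0,0],[1,3.12,0],-1],[[0,0,0],[1,3.12,0],-1]]'; python3 -m handwheel '[[[0,0,0],[1,3.12,0],-1],[[0,0,0],[1,3.12,0],-1],[[0,0,0],[0.72,1.56,0],-1],[[0,0,-0.01],[0,0,0],-1],[[0,0,0],[0,0,0],-1],[[0,0,0],[0,0,0],-1]]'; python3 st.py;  python3 snap.py scene,s7,160,80,290,240,5 top,t7,240,110,350,210,6; python3 - <<'E'
from rig import manip
import pickle
r={n:manip.regions_of(n,'canister_a_center') for n in('scene','top')}
pickle.dump(r,open('r7.pkl','wb')); print({n:[(d['p'],d['bbox']) for d in r[n]] for n in r})
E
```

```text
time: 12.78
tool_pos: [0.5932, -0.1294, 0.1998]
orientation: [0.037, 0.707, -0.037, 0.706]
force: [-0.2, 0.1, -4.2]
width: 0.0228
time: 13.28
tool_pos: [0.62, -0.0535, 0.1999]
orientation: [0.04, 0.707, -0.041, 0.705]
force: [-0.2, -1.3, -4.6]
width: 0.023
13.28 tcp [ 0.62   -0.0535  0.1999] yaw -0.1144 x [-2.e-03 -5.e-04 -1.e+00] y [ 0.114  0.993 -0.001] F [-0.17 -1.28 -4.56] M [ 0.005  0.035 -0.028] w 0.023 eff [ 9.000e-01 -5.344e+01  2.793e+01 -4.000e-02  7.000e-02  1.000e-02] q [-0.09  0.43  0.13  1.27 -0.    0.03]
13.3833
{'scene': [(0.55, [184.9, 150.3, 207.8, 186.9])], 'top': []}
```

View pics/s7.png

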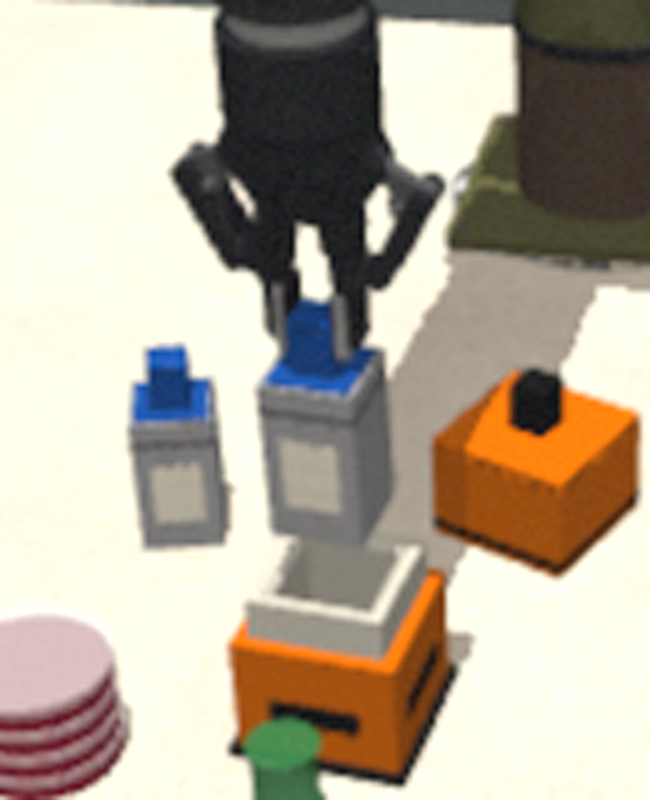

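View pics/t7.png

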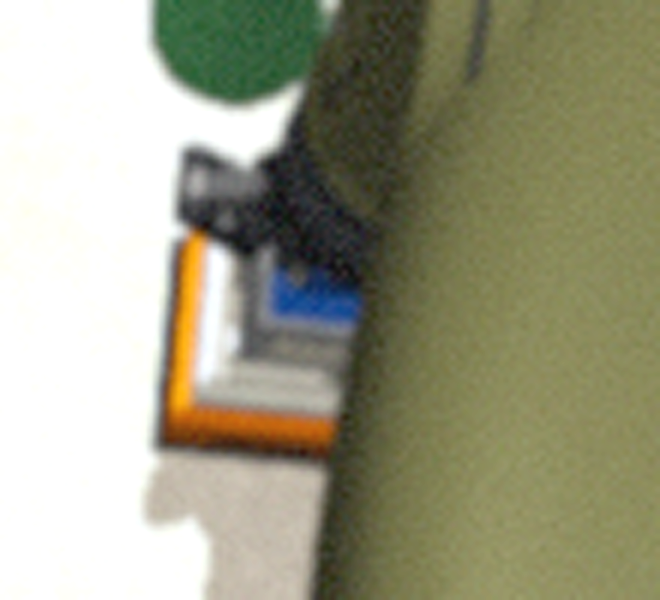

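```bash
python3 - <<'E'
from ref import *
z=.2000-.0652
it=[('can',(.62,-.0535,-.1144),z),('case',(.62,-.053,-.115))]
overlay('pics/s7_full.png',it,cams['scene'],(190,130,260,245),'pics/o7s.png',7)
overlay('pics/t7_full.png',it,cams['top'],(255,130,325,195),'pics/o7t.png',10)
for fs in(['s7'],):
    for zz in(z-.002,z,z+.002): print('can',refine('can',(.62,-.0535,-.1144),['pics/s7_full.png'],[cams['scene']],zz))
    for p in((.62,-.053,-.115),(.622,-.052,-.115)): print('case',refine('case',p,['pics/s7_full.png'],[cams['scene']],0))
E
```

```text
can (array([ 0.61443663, -0.05406727, -0.12926602]), np.float32(-111.4486), np.float64(-115.7685775756836))
can (array([ 0.61739692, -0.05323319, -0.12443049]), np.float32(-113.817085), np.float64(-116.01493835449219))
can (array([ 0.62033577, -0.0524981 , -0.13256694]), np.float32(-115.10507), np.float64(-116.18155670166016))
case (array([ 0.62561427, -0.05021275, -0.12513823]), np.float32(-99.70823), np.float64(-110.27912139892578))
case (array([ 0.62556421, -0.05018694, -0.12504488]), np.float32(-105.84865), np.float64(-110.27992248535156))
```

View pics/o7s.png

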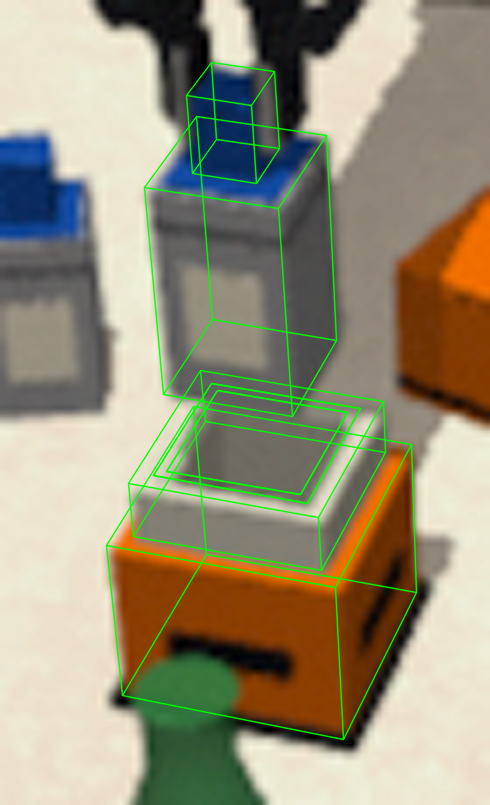

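View pics/o7t.png

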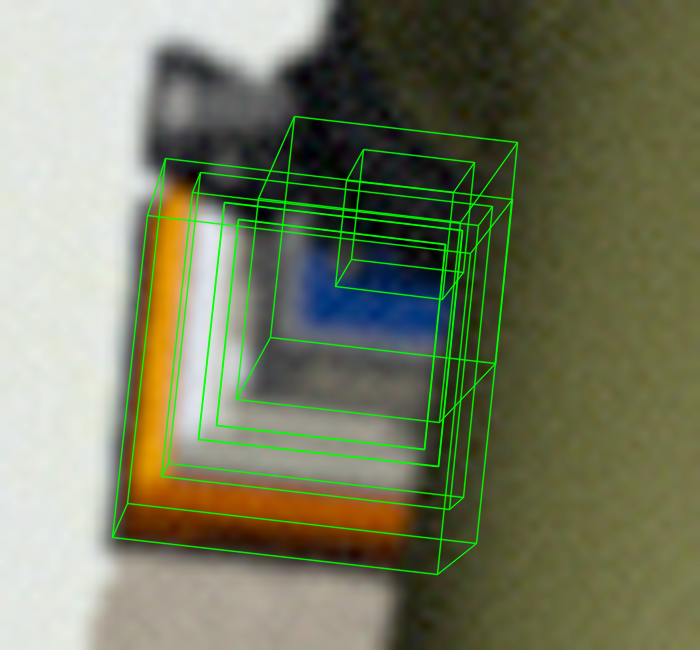

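Overlay: the canister (scene crop centre x≈240) and the case agree with the model to about 1–2 mm, inside the 4 mm chamfer. I'll lower in small steps and watch the forces.

```bash

python3 -m handwheel '[[[0,0,0],[0.05,0.05,-1.2],-1],[[0,0,0],[0,0,-1.0],-1],[[0,0,0],[0,0,-0.6],-1],[[0,0,0],[0,0,0],-1],[[0,0,0],[0,0,0],-1]]'; python3 -m handwheel '[[[0,0,0],[0,0,-0.3],-1],[[0,0,0],[0,0,-0.2],-1],[[0,0,0],[0,0,0],-1]]'|egrep 'pos|force'; python3 -m handwheel '[[[0,0,0],[0,0,-0.2],-1],[[0,0,0],[0,0,0],-1]]'|egrep 'pos|force'; python3 st.py; python3 snap.py scene,s8,190,120,270,240,6
```

```text
time: 13.9
tool_pos: [0.6205, -0.0532, 0.1721]
orientation: [0.041, 0.707, -0.041, 0.705]
force: [-0.7, -0.1, -4.9]
width: 0.023
tool_pos: [0.6212, -0.053, 0.1677]
force: [-0.8, -0.1, -4.5]
tool_pos: [0.6212, -0.0529, 0.1656]
force: [0.2, 0.0, -5.0]
14.32 tcp [ 0.6212 -0.0529  0.1656] yaw -0.1147 x [-1.e-04 -0.e+00 -1.e+00] y [ 0.114  0.993 -0.   ] F [ 0.23  0.01 -5.05] M [ 0.006  0.059 -0.021] w 0.0228 eff [-1.000e-02 -5.427e+01  2.769e+01 -1.000e-01  0.000e+00 -0.000e+00] q [-0.08  0.44  0.06  1.19 -0.    0.03]
14.3667
```

View pics/s8.png

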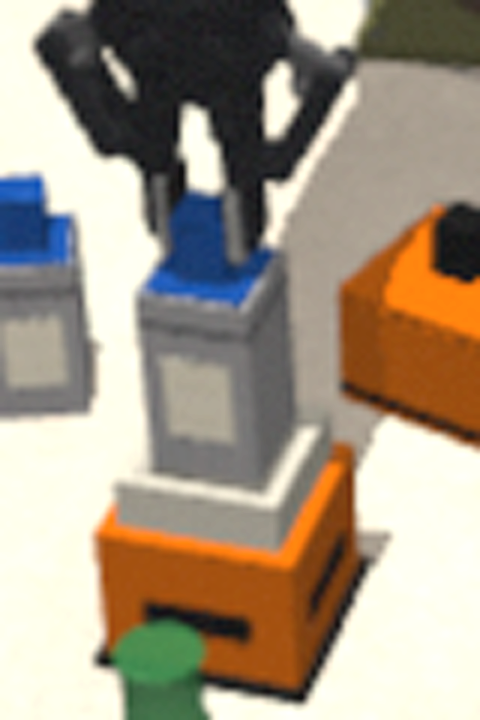

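The canister sits centred over the mouth, at scene crop about (210,480). I keep going down.

```bash

for i in 1; do python3 -m handwheel '[[[0,0,0],[0,0,-0.2],-1],[[0,0,0],[0,0,0],-1]]'|egrep 'pos|force'; done; python3 -m handwheel '[[[0,0,0],[0,0,-0.2],-1],[[0,0,0],[0,0,0],-1]]'|egrep 'pos|force'; python3 -m handwheel '[[[0,0,0],[0,0,-0.2],-1],[[0,0,0],[0,0,0],-1]]'|egrep 'pos|force'; python3 st.py
```

```text
tool_pos: [0.6212, -0.0529, 0.1635]
force: [-0.4, 0.4, -5.2]
tool_pos: [0.6211, -0.0529, 0.1614]
force: [-0.6, -0.2, -5.3]
tool_pos: [0.621, -0.0529, 0.1594]
force: [-0.7, 0.2, -5.5]
14.87 tcp [ 0.621  -0.0529  0.1594] yaw -0.1147 x [-6.e-04  1.e-04 -1.e+00] y [0.114 0.993 0.   ] F [-0.65  0.25 -5.54] M [-0.007 -0.012 -0.036] w 0.0228 eff [  0.   -54.35  27.61  -0.1    0.    -0.  ] q [-0.09  0.45  0.05  1.17  0.    0.03]
```

Past the chamfer with no contact force. I continue downward.

```bash

python3 -m handwheel '[[[0,0,0],[0,0,-0.3],-1],[[0,0,0],[0,0,-0.3],-1],[[0,0,0],[0,0,-0.3],-1],[[0,0,0],[0,0,0],-1]]'|egrep 'pos|force'; python3 -m handwheel '[[[0,0,0],[0,0,-0.3],-1],[[0,0,0],[0,0,-0.3],-1],[[0,0,0],[0,0,-0.3],-1],[[0,0,0],[0,0,0],-1]]'|egrep 'pos|force'; python3 st.py
```

```text
tool_pos: [0.6207, -0.0529, 0.1498]
force: [0.1, -0.7, -4.6]
tool_pos: [0.6207, -0.0529, 0.1409]
force: [-0.8, -0.1, -5.3]
15.53 tcp [ 0.6207 -0.0529  0.1409] yaw -0.1148 x [-1.4e-03  1.0e-04 -1.0e+00] y [ 0.115  0.993 -0.   ] F [-0.83 -0.08 -5.26] M [-0.02  -0.05   0.009] w 0.0228 eff [-1.000e-02 -5.471e+01  2.734e+01 -7.000e-02 -0.000e+00  1.000e-02] q [-0.09  0.45  0.01  1.13 -0.    0.03]
```

```bash

python3 -m handwheel '[[[0,0,0],[0,0,-0.4],-1],[[0,0,0],[0,0,-0.4],-1],[[0,0,0],[0,0,-0.4],-1],[[0,0,0],[0,0,-0.4],-1]]'|egrep 'pos|force'; python3 -m handwheel '[[[0,0,0],[0,0,-0.4],-1],[[0,0,0],[0,0,-0.4],-1],[[0,0,0],[0,0,-0.4],-1],[[0,0,0],[0,0,-0.4],-1]]'|egrep 'pos|force';  python3 -m handwheel '[[[0,0,0],[0,0,-0.4],-1],[[0,0,0],[0,0,-0.4],-1],[[0,0,0],[0,0,-0.4],-1],[[0,0,0],[0,0,-0.2],-1],[[0,0,0],[0,0,0],-1],[[0,0,0],[0,0,0],-1]]'|egrep 'pos|force'; python3 st.py
```

```text
tool_pos: [0.6212, -0.0529, 0.1253]
force: [0.4, -0.1, -6.1]
tool_pos: [0.6212, -0.053, 0.1093]
force: [0.3, 0.1, -4.7]
tool_pos: [0.6212, -0.053, 0.0957]
force: [0.5, 0.3, -5.1]
16.7 tcp [ 0.6212 -0.053   0.0957] yaw -0.1148 x [-2.e-04 -0.e+00 -1.e+00] y [ 0.115  0.993 -0.   ] F [ 0.55  0.35 -5.08] M [ 0.009 -0.036  0.016] w 0.0227 eff [ -0.   -54.25  25.81  -0.     0.    -0.  ] q [-0.09  0.48 -0.07  1.02 -0.    0.03]
```

```bash

python3 -m handwheel '[[[0,0,0],[0,0,-0.4],-1],[[0,0,0],[0,0,-0.4],-1],[[0,0,0],[0,0,-0.4],-1],[[0,0,0],[0,0,-0.3],-1],[[0,0,0],[0,0,0],-1]]'|egrep 'pos|force'; python3 -m handwheel '[[[0,0,0],[0,0,-0.15],-1],[[0,0,0],[0,0,0],-1]]'|egrep 'pos|force';  python3 -m handwheel '[[[0,0,0],[0,0,-0.15],-1],[[0,0,0],[0,0,0],-1]]'|egrep 'pos|force';python3 -m handwheel '[[[0,0,0],[0,0,-0.1],-1],[[0,0,0],[0,0,0],-1]]'|egrep 'pos|force'; python3 st.py
```

```text
tool_pos: [0.6207, -0.0529, 0.0798]
force: [0.3, 0.8, -4.6]
tool_pos: [0.6211, -0.053, 0.079]
force: [-0.2, -0.1, -4.1]
tool_pos: [0.6212, -0.053, 0.0777]
force: [0.8, -0.2, -5.0]
tool_pos: [0.6215, -0.0529, 0.0774]
force: [-1.0, 1.2, -1.7]
17.62 tcp [ 0.6215 -0.0529  0.0774] yaw -0.1147 x [ 6.e-04  0.e+00 -1.e+00] y [0.114 0.993 0.   ] F [-1.05  1.19 -1.68] M [-0.001  0.191 -0.02 ] w 0.0227 eff [-2.100e-01 -5.286e+01  2.501e+01 -4.600e-01 -7.000e-02 -1.000e-02] q [-0.08  0.49 -0.09  0.98  0.    0.03]
```

Contact with the floor comes at z 0.0774, just where I expected it. A little further, then release.

```bash

python3 -m handwheel '[[[0,0,0],[0,0,-0.1],-1],[[0,0,0],[0,0,0],-1],[[0,0,0],[0,0,0],-1]]'|egrep 'pos|force'; python3 -m handwheel '[[[0,0,0],[0,0,0],-0.2],[[0,0,0],[0,0,0],0.3],[[0,0,0],[0,0,0],0.3],[[0,0,0],[0,0,0],0.3],[[0,0,0],[0,0,0],0.3]]';python3 st.py; python3 -m handwheel '[[[0,0,0],[0,0,1],0.3],[[0,0,0],[0,0,3],0.4],[[0,0,0],[0,0,3.5],0.4],[[0,0,0],[-2.0,1,3],0.4],[[0,0,0],[-3,1,0],0.4],[[0,0,0],[-3,1,0],0.4]]'; python3 st.py;python3 snap.py scene,s9,190,120,300,240,6
```

```text
tool_pos: [0.6217, -0.0529, 0.0773]
force: [-2.8, 1.5, 5.1]
time: 18.28
tool_pos: [0.6215, -0.053, 0.0757]
orientation: [0.041, 0.706, -0.041, 0.706]
force: [0.9, -0.2, 0.2]
width: 0.0554
18.28 tcp [ 0.6215 -0.053   0.0757] yaw -0.1149 x [ 3.e-04 -1.e-04 -1.e+00] y [ 0.115  0.993 -0.   ] F [ 0.86 -0.18  0.2 ] M [ 0.041 -0.009 -0.039] w 0.0554 eff [ 0.000e+00 -5.180e+01  2.377e+01 -1.000e-02 -0.000e+00 -0.000e+00] q [-0.09  0.5  -0.1   0.98 -0.    0.03]
time: 18.78
tool_pos: [0.5433, -0.0229, 0.184]
orientation: [0.041, 0.704, -0.041, 0.708]
force: [-0.7, 0.7, -0.4]
width: 0.0597
18.78 tcp [ 0.5433 -0.0229  0.184 ] yaw -0.1153 x [ 6.7e-03 -2.0e-04 -1.0e+00] y [0.115 0.993 0.001] F [-0.75  0.73 -0.39] M [0.024 0.017 0.006] w 0.0597 eff [ -1.79 -39.95  28.46   0.24  -0.08  -0.16] q [-0.04  0.29 -0.13  1.15  0.    0.07]
18.8333
```

View pics/s9.png

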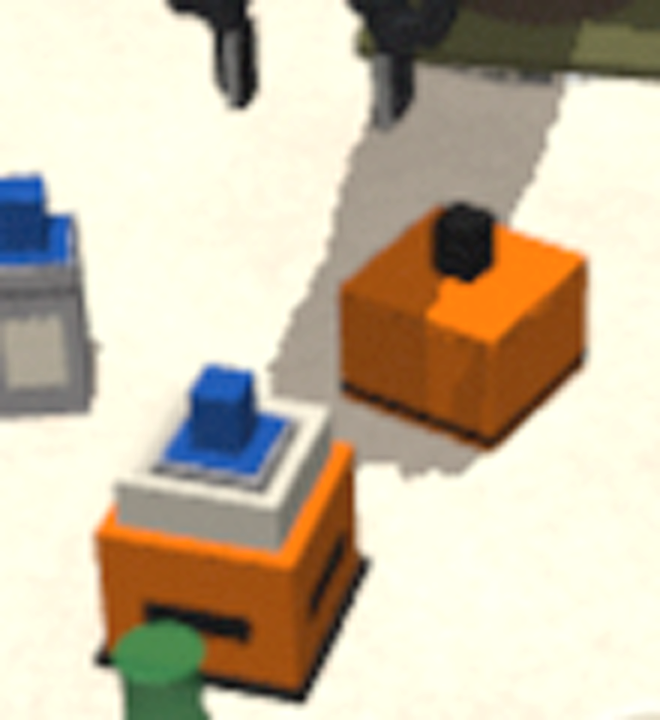

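Canister fully home: scene crop (220,440) shows the blue lid flush just above the white neck and the knob outside. Next the cap. I'll grip it twice at 90° to centre it under the TCP on both axes.

```bash

python3 -m handwheel '[[[0,0,0.1174],[-1.08,0.39,0],0.4],[[0,0,0.1174],[-1.08,0.39,0],0.4],[[0,0,0.1174],[-1.08,0.39,0],0.4],[[0,0,0.1174],[-1.08,0.39,0],0.4],[[0,0,0.1174],[-1.08,0.39,0],0.4],[[0,0,0.1174],[-1.08,0.39,0],0.4],[[0,0,0.1174],[-1.08,0.39,0],0.4],[[0,0,0.1174],[-1.08,0.39,0],0.4],[[0,0,0.1174],[-1.08,0.39,0],0.4],[[0,0,0.1174],[-1.08,0.39,0],0.4],[[0,0,0.1174],[-1.08,0.39,0],0.4],[[0,0,0],[0,0,-3.5],0.4]]'; python3 -m handwheel '[[[0,0,0],[0,0,-3.5],0.4],[[0,0,0],[0,0,0],0.4],[[0,0,0],[0,0,0],0.4]]'; python3 st.py; python3 snap.py scene,s10,210,90,320,210,6 top,t10,230,110,350,270,4
```

```text
time: 19.83
tool_pos: [0.426, 0.0206, 0.1511]
orientation: [-0.396, 0.584, 0.392, 0.591]
force: [1.4, -0.4, 0.0]
width: 0.0599
time: 20.08
tool_pos: [0.4207, 0.0198, 0.1103]
orientation: [-0.392, 0.589, 0.393, 0.587]
force: [0.4, 0.1, 1.2]
width: 0.0596
20.08 tcp [0.4207 0.0198 0.1103] yaw 1.1766 x [-4.e-03 -3.e-04 -1.e+00] y [-0.923  0.384  0.004] F [0.38 0.15 1.22] M [-0.004 -0.041  0.032] w 0.0596 eff [  0.04 -30.17  21.32  -0.11   0.    -0.  ] q [ 0.05  0.15 -0.52  0.9  -0.   -1.13]
20.1833
```

View pics/s10.png

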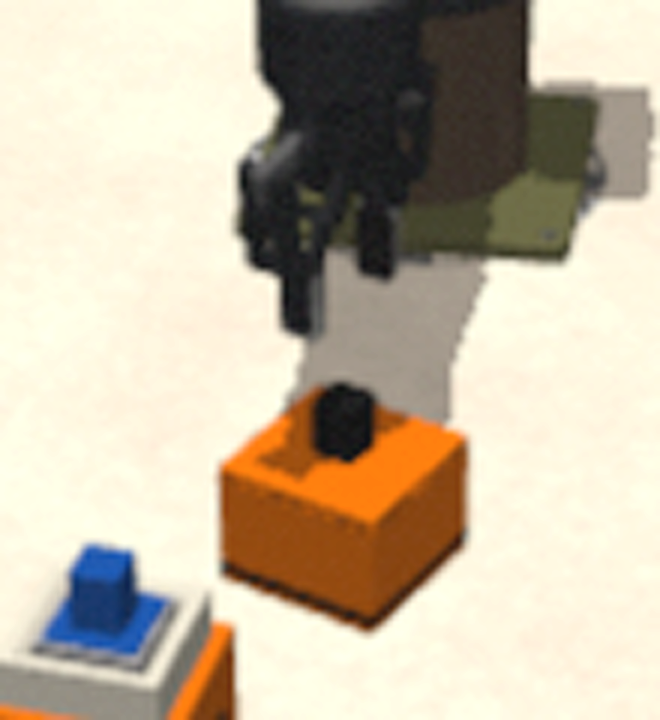

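View pics/t10.png

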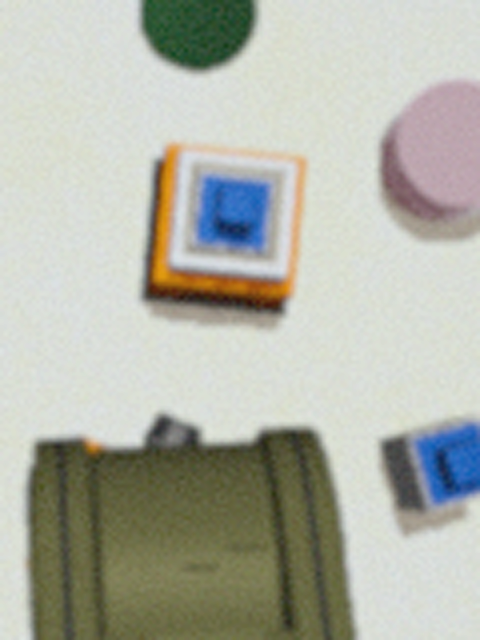

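Top view: the blue lid is centred in the white neck at about (234,213) in the crop. Now I grip the cap knob for centring.

```bash

python3 -m handwheel '[[[0,0,0],[0.1,0,-2.2],0.4],[[0,0,0],[0,0,-2.2],0.4],[[0,0,0],[0,0,-1.5],0.4],[[0,0,0],[0,0,-0.6],0.4],[[0,0,0],[0,0,0],0.2],[[0,0,0],[0,0,0],0],[[0,0,0],[0,0,0],-0.2],[[0,0,0],[0,0,0],-0.4],[[0,0,0],[0,0,0],-1],[[0,0,0],[0,0,0],-1],[[0,0,0],[0,0,0],-1]]'; python3 st.py
```

```text
time: 21.1
tool_pos: [0.4243, 0.0201, 0.047]
orientation: [-0.393, 0.588, 0.392, 0.589]
force: [-2.3, -0.4, 6.3]
width: 0.0227
21.1 tcp [0.4243 0.0201 0.047 ] yaw 1.1769 x [ 2.e-03  4.e-04 -1.e+00] y [-0.923  0.384 -0.002] F [-2.27 -0.38  6.3 ] M [0.094 0.201 0.025] w 0.0227 eff [ -0.4  -30.45  19.44  -0.61  -0.18   0.04] q [ 0.05  0.22 -0.63  0.72  0.   -1.13]
```

```bash

python3 -m handwheel '[[[0,0,0],[0,0,0],0],[[0,0,0],[0,0,0],0.4],[[0,0,0],[0,0,0],0.4],[[0,0,0],[0,0,0],0.4],[[0,0,0],[0,0,0.6],0.4],[[0,0,0],[0,0,0],0.4]]'; python3 st.py
python3 -m handwheel '[[[0,0,-0.12],[0,0,0],0.4],[[0,0,-0.121],[0,0,0],0.4],[[0,0,-0.121],[0,0,0],0.4],[[0,0,-0.121],[0,0,0],0.4],[[0,0,-0.121],[0,0,0],0.4],[[0,0,-0.121],[0,0,0],0.4],[[0,0,-0.121],[0,0,0],0.4],[[0,0,-0.121],[0,0,0],0.4],[[0,0,-0.121],[0,0,0],0.4],[[0,0,-0.121],[0,0,0],0.4],[[0,0,-0.121],[0,0,0],0.4],[[0,0,-0.121],[0,0,0],0.4]]';python3 -m handwheel '[[[0,0,-0.121],[0,0,0],0.4],[[0,0,0],[0,0,0],0.4],[[0,0,0],[0,0,0],0.4]]'; python3 st.py
```

```text
time: 21.6
tool_pos: [0.4239, 0.0199, 0.0525]
orientation: [-0.393, 0.588, 0.392, 0.588]
force: [1.0, 0.7, 0.6]
width: 0.0596
21.6 tcp [0.4239 0.0199 0.0525] yaw 1.1766 x [ 8.e-04  0.e+00 -1.e+00] y [-0.923  0.384 -0.001] F [1.03 0.67 0.62] M [-0.007 -0.022  0.028] w 0.0596 eff [ -0.   -32.5   19.94   0.28  -0.     0.  ] q [ 0.05  0.21 -0.62  0.74 -0.   -1.13]
time: 22.6
tool_pos: [0.4236, 0.0199, 0.052]
orientation: [0.099, 0.7, -0.099, 0.7]
force: [-0.0, 0.2, -0.6]
width: 0.0594
time: 22.85
tool_pos: [0.4236, 0.0199, 0.0519]
orientation: [0.138, 0.693, -0.138, 0.694]
force: [0.0, 0.3, -0.4]
width: 0.0596
22.85 tcp [0.4236 0.0199 0.0519] yaw -0.3924 x [ 3.e-04 -0.e+00 -1.e+00] y [0.382 0.924 0.   ] F [ 0.02  0.27 -0.36] M [-0.006 -0.079  0.033] w 0.0596 eff [ -0.   -32.81  20.42   0.    -0.     0.11] q [ 0.05  0.21 -0.62  0.74 -0.    0.44]
```

```bash

python3 -m handwheel '[[[0,0,0],[0.06,0.02,-0.35],0.2],[[0,0,0],[0,0,0],0],[[0,0,0],[0,0,0],-0.2],[[0,0,0],[0,0,0],-0.4],[[0,0,0],[0,0,0],-1],[[0,0,0],[0,0,0],-1],[[0,0,0],[0,0,0],-1],[[0,0,0],[0,0,0],-1]]'; python3 st.py
python3 -m handwheel '[[[0,0,0],[0,0,1],-1],[[0,0,0],[0,0,2],-1],[[0,0,0],[0,0,2],-1],[[0,0,0],[0,0,0],-1],[[0,0,0],[0,0,0],-1]]'; python3 st.py
```

```text
time: 23.52
tool_pos: [0.4242, 0.0203, 0.0484]
orientation: [0.139, 0.693, -0.139, 0.693]
force: [-0.1, 1.5, 0.5]
width: 0.0229
23.52 tcp [0.4242 0.0203 0.0484] yaw -0.3952 x [ 2.e-04  3.e-04 -1.e+00] y [0.385 0.923 0.   ] F [-0.12  1.53  0.49] M [0.115 0.013 0.013] w 0.0229 eff [-4.400e-01 -3.265e+01  2.002e+01 -0.000e+00 -2.800e-01  1.000e-02] q [ 0.05  0.22 -0.62  0.73  0.    0.44]
time: 23.93
tool_pos: [0.4249, 0.02, 0.0987]
orientation: [0.139, 0.693, -0.139, 0.694]
force: [0.1, -0.1, -2.3]
width: 0.0225
23.93 tcp [0.4249 0.02   0.0987] yaw -0.3954 x [ 2.1e-03 -2.0e-04 -1.0e+00] y [0.385 0.923 0.001] F [ 0.07 -0.1  -2.3 ] M [-0.019  0.028 -0.   ] w 0.0225 eff [  0.   -33.65  23.78   0.12  -0.    -0.  ] q [ 0.05  0.16 -0.54  0.87 -0.    0.44]
```

```bash

python3 -m handwheel '[[[0,0,0],[0,0,3],-1],[[0,0,0],[0,0,4],-1],[[0,0,0],[0,0,3.6],-1],[[0,0,0.04],[1.6,-0.6,0],-1],[[0,0,0.04],[3.0,-1.12,0],-1],[[0,0,0.04],[3.0,-1.12,0],-1],[[0,0,0.04],[3.0,-1.12,0],-1],[[0,0,0.04],[3.0,-1.12,0],-1],[[0,0,0.04],[3.0,-1.12,0],-1],[[0,0,0.04],[3.0,-1.10,0],-1],[[0,0,0],[0,0,0],-1],[[0,0,0],[0,0,0],-1]]';python3 -m handwheel '[[[0,0,0],[0,0,0],-1],[[0,0,0],[0,0,0],-1]]'; python3 st.py; python3 snap.py scene,s11,190,90,270,240,5 top,t11,240,110,340,210,6
```

```text
time: 24.93
tool_pos: [0.6203, -0.0535, 0.2008]
orientation: [0.041, 0.707, -0.041, 0.704]
force: [-0.4, -0.2, -1.6]
width: 0.0227
time: 25.1
tool_pos: [0.6185, -0.0525, 0.2032]
orientation: [0.041, 0.707, -0.041, 0.705]
force: [0.1, -0.3, -2.0]
width: 0.0225
25.1 tcp [ 0.6185 -0.0525  0.2032] yaw -0.1153 x [-2.8e-03  2.0e-04 -1.0e+00] y [ 0.115  0.993 -0.   ] F [ 0.13 -0.29 -1.97] M [-0.058  0.042 -0.014] w 0.0225 eff [-2.000e-01 -5.073e+01  2.676e+01 -5.000e-02 -1.000e-02  0.000e+00] q [-0.08  0.43  0.13  1.28  0.    0.03]
25.2
```

View pics/s11.png

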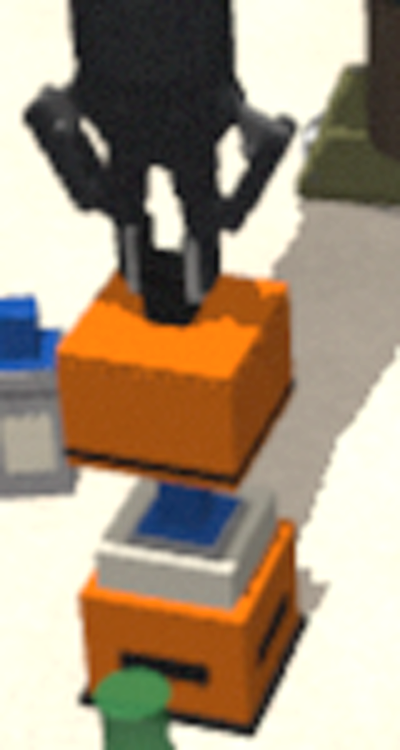

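View pics/t11.png

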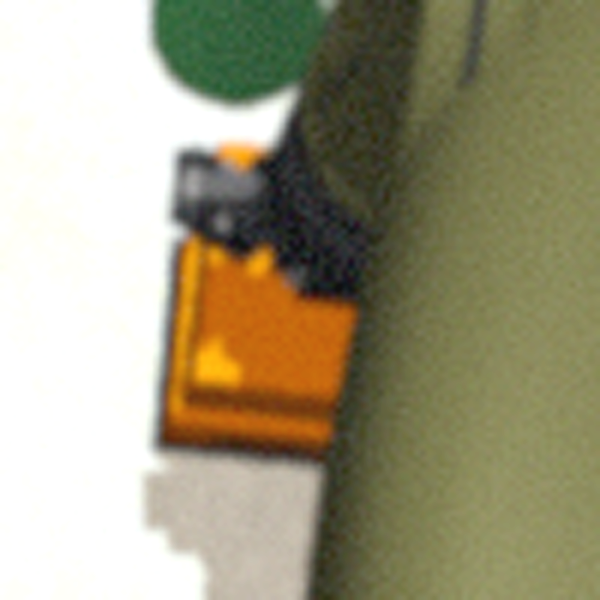

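```bash

python3 -m handwheel '[[[0,0,0],[0.2,-0.05,-0.8],-1],[[0,0,0],[0,0,-0.5],-1],[[0,0,0],[0,0,0],-1],[[0,0,0],[0,0,0],-1]]'; python3 st.py; python3 snap.py scene,s12,190,90,270,240,5 top,t12,240,110,340,210,6; python3 - <<'E'
from ref import *
from rig import manip
t=manip.get_obs()['tool_pos']; z=t[2]-.0484
it=[('cap',(t[0],t[1],-.115),z),('case',(.6212,-.053,-.115))]
overlay('pics/s12_full.png',it,cams['scene'],(190,130,260,245),'pics/o12s.png',7)
overlay('pics/t12_full.png',it,cams['top'],(255,130,325,195),'pics/o12t.png',10)
E
```

```text
time: 25.53
tool_pos: [0.6213, -0.0532, 0.1907]
orientation: [0.041, 0.706, -0.041, 0.705]
force: [0.3, -0.2, -2.1]
width: 0.0227
25.53 tcp [ 0.6213 -0.0532  0.1907] yaw -0.1153 x [-1.4e-03  1.0e-04 -1.0e+00] y [ 0.115  0.993 -0.   ] F [ 0.35 -0.21 -2.13] M [-0.053  0.014 -0.015] w 0.0227 eff [ 2.000e-02 -5.169e+01  2.640e+01 -4.000e-02  0.000e+00  0.000e+00] q [-0.09  0.44  0.11  1.25 -0.    0.03]
25.6333
```

View pics/o12s.png

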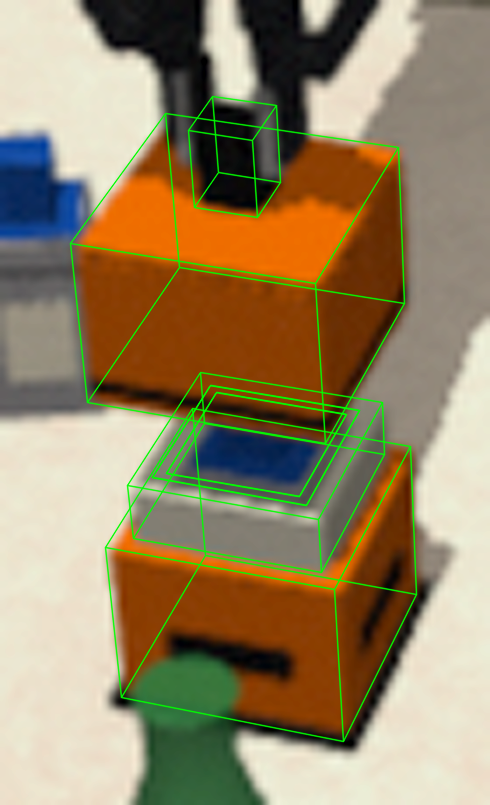

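View pics/o12t.png

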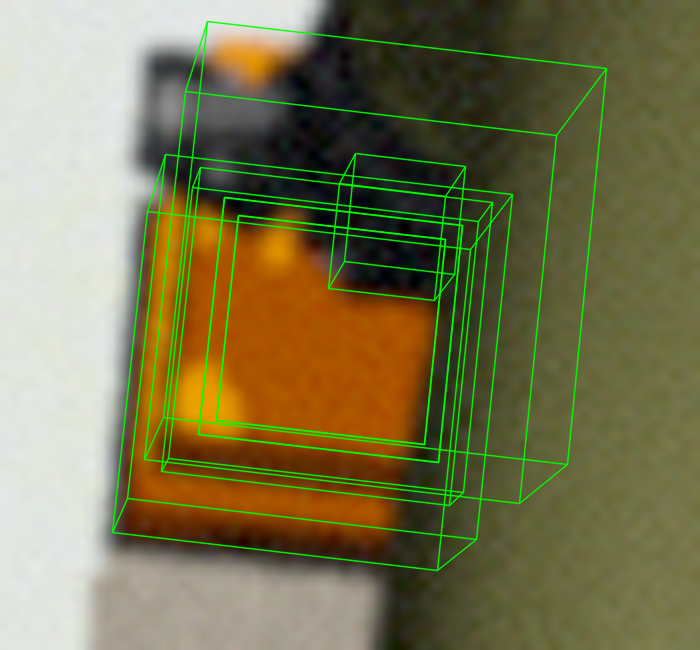

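The cap overlay matches the image edges and the case overlay is within about 1 px. Lowering.

```bash

python3 -m handwheel '[[[0,0,0],[0,0,-1],-1],[[0,0,0],[0,0,-1.2],-1],[[0,0,0],[0,0,-0.8],-1],[[0,0,0],[0,0,-0.5],-1],[[0,0,0],[0,0,-0.2],-1],[[0,0,0],[0,0,0],-1]]'|egrep 'pos|force'
python3 -m handwheel '[[[0,0,0],[0,0,-0.2],-1],[[0,0,0],[0,0,0],-1],[[0,0,0],[0,0,0],-1]]'|egrep 'pos|force'
python3 -m handwheel '[[[0,0,0],[0,0,-0.2],-1],[[0,0,0],[0,0,0],-1],[[0,0,0],[0,0,0],-1]]'|egrep 'pos|force'; python3 -m handwheel '[[[0,0,0],[0,0,-0.2],-1],[[0,0,0],[0,0,0],-1],[[0,0,0],[0,0,0],-1]]'|egrep 'pos|force'; python3 st.py
```

```text
tool_pos: [0.6216, -0.0533, 0.1536]
force: [-0.4, 0.2, -2.0]
tool_pos: [0.6224, -0.0534, 0.1527]
force: [0.2, -0.5, -2.1]
tool_pos: [0.622, -0.0534, 0.1503]
force: [0.2, -0.3, -2.2]
tool_pos: [0.6219, -0.0533, 0.1481]
force: [-0.0, -0.9, -3.0]
26.88 tcp [ 0.6219 -0.0533  0.1481] yaw -0.1154 x [-4.e-04  0.e+00 -1.e+00] y [ 0.115  0.993 -0.   ] F [-0.03 -0.94 -2.98] M [-0.063 -0.002 -0.031] w 0.0229 eff [ 0.000e+00 -5.226e+01  2.602e+01 -1.000e-02  0.000e+00  0.000e+00] q [-0.09  0.45  0.03  1.15  0.    0.03]
```

```bash

python3 -m handwheel '[[[0,0,0],[-0.04,0.03,-0.1],-1],[[0,0,0],[0,0,0],-1],[[0,0,0],[0,0,0],-1]]'|egrep 'pos|force'
python3 -m handwheel '[[[0,0,0],[0,0,-0.15],-1],[[0,0,0],[0,0,0],-1],[[0,0,0],[0,0,0],-1]]'|egrep 'pos|force'; python3 -m handwheel '[[[0,0,0],[0,0,-0.15],-1],[[0,0,0],[0,0,0],-1],[[0,0,0],[0,0,0],-1]]'|egrep 'pos|force';python3 -m handwheel '[[[0,0,0],[0,0,-0.2],-1],[[0,0,0],[0,0,0],-1],[[0,0,0],[0,0,0],-1]]'|egrep 'pos|force'; python3 st.py
```

```text
tool_pos: [0.6217, -0.053, 0.1473]
force: [0.9, 0.6, -2.6]
tool_pos: [0.6217, -0.053, 0.1457]
force: [0.2, 0.3, -2.2]
tool_pos: [0.6217, -0.0531, 0.1442]
force: [0.3, -0.3, -2.1]
tool_pos: [0.6217, -0.0531, 0.1422]
force: [1.4, -0.3, -3.1]
27.88 tcp [ 0.6217 -0.0531  0.1422] yaw -0.1154 x [-1.e-04  0.e+00 -1.e+00] y [ 0.115  0.993 -0.   ] F [ 1.37 -0.28 -3.06] M [ 0.012 -0.148 -0.019] w 0.0227 eff [ 0.000e+00 -5.232e+01  2.575e+01  1.500e-01  0.000e+00  1.000e-02] q [-0.09  0.45  0.01  1.13  0.    0.03]
```

Slipped over the neck (lower edge at 0.094) without resistance. I continue to the shoulder.

```bash

python3 -m handwheel '[[[0,0,0],[0.03,0,-0.3],-1],[[0,0,0],[0,0,-0.3],-1],[[0,0,0],[0,0,0],-1]]'|egrep 'pos|force'
python3 -m handwheel '[[[0,0,0],[0,0,-0.3],-1],[[0,0,0],[0,0,-0.3],-1],[[0,0,0],[0,0,-0.2],-1],[[0,0,0],[0,0,0],-1]]'|egrep 'pos|force'; python3 -m handwheel '[[[0,0,0],[0,0,-0.2],-1],[[0,0,0],[0,0,-0.15],-1],[[0,0,0],[0,0,0],-1],[[0,0,0],[0,0,0],-1]]'|egrep 'pos|force';python3 -m handwheel '[[[0,0,0],[0,0,-0.15],-1],[[0,0,0],[0,0,0],-1],[[0,0,0],[0,0,0],-1]]'|egrep 'pos|force'; python3 st.py
```

```text
tool_pos: [0.6216, -0.053, 0.1355]
force: [0.9, -0.2, -2.3]
tool_pos: [0.6217, -0.053, 0.1276]
force: [1.4, -0.3, -2.2]
tool_pos: [0.6218, -0.0531, 0.1247]
force: [-0.2, 0.5, -1.9]
tool_pos: [0.6222, -0.0531, 0.1235]
force: [1.0, -0.2, -1.7]
29.05 tcp [ 0.6222 -0.0531  0.1235] yaw -0.1154 x [ 5.e-04 -0.e+00 -1.e+00] y [0.115 0.993 0.   ] F [ 0.98 -0.15 -1.74] M [ 0.018 -0.109 -0.029] w 0.0228 eff [-1.300e-01 -5.208e+01  2.515e+01  1.400e-01 -5.000e-02  1.000e-02] q [-0.09  0.46 -0.02  1.09  0.    0.03]
```

```bash

python3 -m handwheel '[[[0,0,0],[0,0,-0.1],-1],[[0,0,0],[0,0,-0.05],-1],[[0,0,0],[0,0,0],-1]]'|egrep 'pos|force'; python3 -m handwheel '[[[0,0,0],[0,0,0],-0.2],[[0,0,0],[0,0,0],0.4],[[0,0,0],[0,0,0],0.4],[[0,0,0],[0,0,0],0.4],[[0,0,0],[0,0,0],0.4],[[0,0,0],[0,0,1],0.4],[[0,0,0],[0,0,3],0.4],[[0,0,0],[0,0,3.5],0.4],[[0,0,0],[-3,-1,0],0.4],[[0,0,0],[-3,-1,0],0.4],[[0,0,0],[-3,-2,0],0.4],[[0,0,0],[0,-1,0],0.4]]'; python3 st.py;python3 snap.py scene,s13,190,90,270,240,5 top,t13,240,110,340,210,6
```

```text
tool_pos: [0.6223, -0.0529, 0.1233]
force: [-1.3, 0.9, 5.4]
time: 30.3
tool_pos: [0.5254, -0.1037, 0.1975]
orientation: [0.041, 0.708, -0.041, 0.704]
force: [-1.3, -1.2, 0.3]
width: 0.0599
30.3 tcp [ 0.5254 -0.1037  0.1975] yaw -0.1163 x [-5.7e-03 -2.0e-04 -1.0e+00] y [ 0.116  0.993 -0.001] F [-1.27 -1.23  0.28] M [0.032 0.032 0.019] w 0.0599 eff [ 7.000e-01 -4.391e+01  2.598e+01 -4.400e-01 -1.100e-01  3.000e-02] q [-0.19  0.28 -0.1   1.19 -0.   -0.08]
30.4
```

View pics/s13.png

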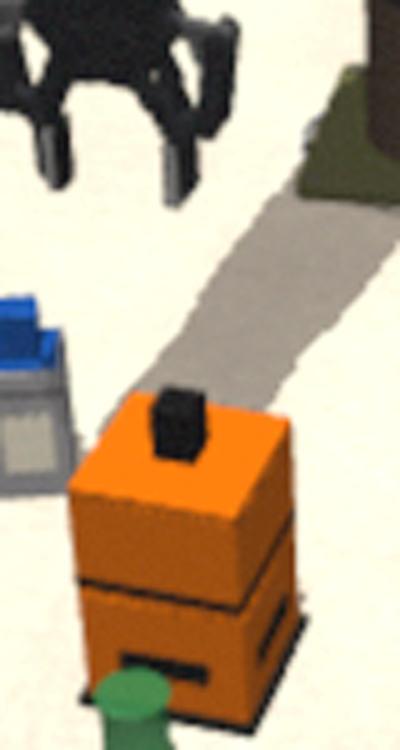

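View pics/t13.png

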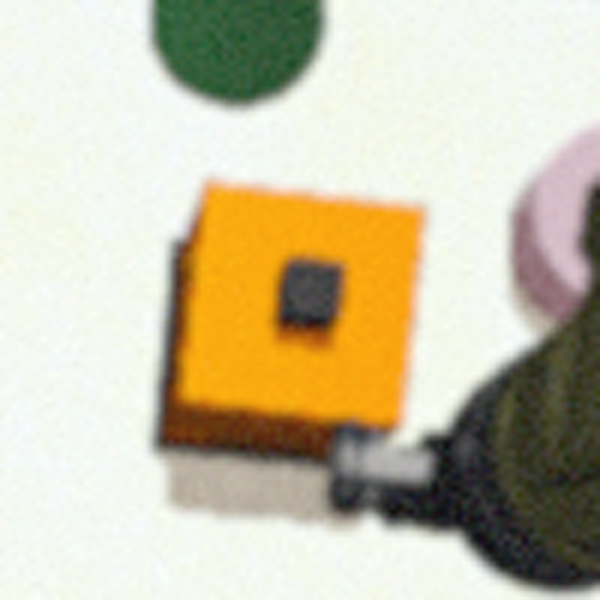

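The cap is seated squarely: scene crop shows a level seam at y≈580–610, and the top view shows it aligned with the case. Now the empty canister.

```bash

python3 -m handwheel '[[[0,0,0.09],[-1.6,-2.2,0],0.4],[[0,0,0.09],[-1.6,-2.2,0],0.4],[[0,0,0.095],[-1.6,-2.2,0],0.4],[[0,0,0.095],[-1.6,-2.2,0],0.4],[[0,0,0],[0,0,-3],0.4],[[0,0,0],[0,0,-3],0.4],[[0,0,0],[0,0,0],0.4],[[0,0,0],[0,0,0],0.4]]'; python3 st.py
```

```text
time: 31.07
tool_pos: [0.4677, -0.1904, 0.136]
orientation: [-0.089, 0.702, 0.091, 0.7]
force: [0.5, 0.0, 0.4]
width: 0.0598
31.07 tcp [ 0.4677 -0.1904  0.136 ] yaw 0.255 x [-0.0028  0.0015 -1.    ] y [-0.252  0.968  0.002] F [0.51 0.05 0.42] M [-0.016  0.043 -0.003] w 0.0598 eff [-2.900e-01 -3.804e+01  2.278e+01 -1.100e-01 -1.000e-02  0.000e+00] q [-0.39  0.26 -0.3   1.01  0.   -0.64]
```

```bash

python3 -m handwheel '[[[0,0,0],[-0.5,-0.22,0],0.4],[[0,0,0],[0,0,-2.5],0.4],[[0,0,0],[0,0,-2.5],0.4],[[0,0,0],[0,0,-1.6],0.4],[[0,0,0],[0,0,-0.6],0.4],[[0,0,0],[0,0,0],0.2],[[0,0,0],[0,0,0],0],[[0,0,0],[0,0,0],-0.2],[[0,0,0],[0,0,0],-0.5]]'; python3 st.py; python3 -m handwheel '[[[0,0,0],[0,0,0],-1],[[0,0,0],[0,0,0],-1],[[0,0,0],[0,0,0],-1],[[0,0,0],[0,0,0],-1]]'; python3 st.py
```

```text
time: 31.82
tool_pos: [0.4645, -0.1937, 0.0664]
orientation: [-0.09, 0.7, 0.089, 0.702]
force: [-0.1, 1.4, 8.9]
width: 0.0236
31.82 tcp [ 0.4645 -0.1937  0.0664] yaw 0.2547 x [ 3.e-03 -9.e-04 -1.e+00] y [-0.252  0.968 -0.002] F [-0.07  1.44  8.92] M [ 0.82   0.091 -0.03 ] w 0.0236 eff [-2.000e-01 -3.963e+01  2.182e+01 -1.600e-01 -1.800e-01  2.000e-02] q [-0.4   0.31 -0.42  0.83  0.   -0.65]
time: 32.15
tool_pos: [0.4644, -0.1934, 0.0665]
orientation: [-0.09, 0.7, 0.09, 0.703]
force: [-0.5, 1.4, 7.0]
width: 0.0226
32.15 tcp [ 0.4644 -0.1934  0.0665] yaw 0.2548 x [ 3.3e-03 -5.0e-04 -1.0e+00] y [-0.252  0.968 -0.001] F [-0.51  1.36  7.04] M [ 0.291  0.12  -0.073] w 0.0226 eff [-6.400e-01 -3.703e+01  2.043e+01 -4.100e-01 -4.100e-01 -2.000e-02] q [-0.4   0.31 -0.42  0.83  0.   -0.65]
```

```bash

python3 -m handwheel '[[[0,0,0],[0,0,1],-1],[[0,0,0],[0,0,2.5],-1],[[0,0,0],[0,0,3.5],-1],[[0,0,0],[0,0,3.5],-1],[[0,0,0],[0,0,2.5],-1],[[0,0,0],[0,0,0],-1],[[0,0,0],[0,0,0],-1]]'; python3 st.py; python3 -m handwheel '[[[0,0,0],[0.37,1.75,0],-1],[[0,0,0],[0.73,3.5,0],-1],[[0,0,0],[0.73,3.5,0],-1],[[0,0,0],[0.73,3.5,0],-1],[[0,0,0],[0.73,3.5,0],-1],[[0,0,0],[0.73,3.5,0],-1],[[0,0,0],[0.73,3.5,0],-1],[[0,0,0],[0.73,3.5,0],-1],[[0,0,0],[0.73,3.5,0],-1],[[0,0,0],[0.73,3.5,0],-1],[[0,0,0],[0.73,3.5,0],-1],[[0,0,0],[0.73,3.5,0],-1]]';  python3 -m handwheel '[[[0,0,0],[0.73,3.5,0],-1],[[0,0,0],[0.73,3.5,0],-1],[[0,0,0.015],[0.37,1.9,0],-1],[[0,0,0],[0,0,-2.5],-1],[[0,0,0],[0,0,-2.5],-1],[[0,0,0],[0,0,0],-1],[[0,0,0],[0,0,0],-1]]'; python3 st.py;python3 snap.py scene,s14,310,100,420,260,5
```

```text
time: 32.73
tool_pos: [0.4643, -0.1939, 0.1966]
orientation: [-0.091, 0.7, 0.089, 0.703]
force: [0.6, -0.4, -2.2]
width: 0.0226
32.73 tcp [ 0.4643 -0.1939  0.1966] yaw 0.2545 x [ 0.0039 -0.0018 -1.    ] y [-0.252  0.968 -0.003] F [ 0.64 -0.42 -2.23] M [0.061 0.039 0.042] w 0.0226 eff [ 1.000e-02 -4.075e+01  2.734e+01  1.200e-01  1.000e-02  0.000e+00] q [-0.4   0.22 -0.19  1.15 -0.   -0.65]
time: 33.73
tool_pos: [0.5456, 0.2105, 0.1925]
orientation: [-0.09, 0.703, 0.089, 0.7]
force: [1.3, 0.1, -1.9]
width: 0.0228
time: 34.32
tool_pos: [0.5625, 0.2968, 0.1415]
orientation: [-0.096, 0.703, 0.094, 0.698]
force: [0.8, 0.3, -1.5]
width: 0.0229
34.32 tcp [0.5625 0.2968 0.1415] yaw 0.2697 x [-0.0069 -0.0038 -1.    ] y [-0.266  0.964 -0.002] F [ 0.84  0.29 -1.5 ] M [-0.022  0.004  0.069] w 0.0229 eff [ 3.400e-01 -5.203e+01  2.493e+01 -1.100e-01  2.000e-02 -0.000e+00] q [ 0.49  0.48  0.06  1.16 -0.    0.22]
34.3667
```

View pics/s14.png

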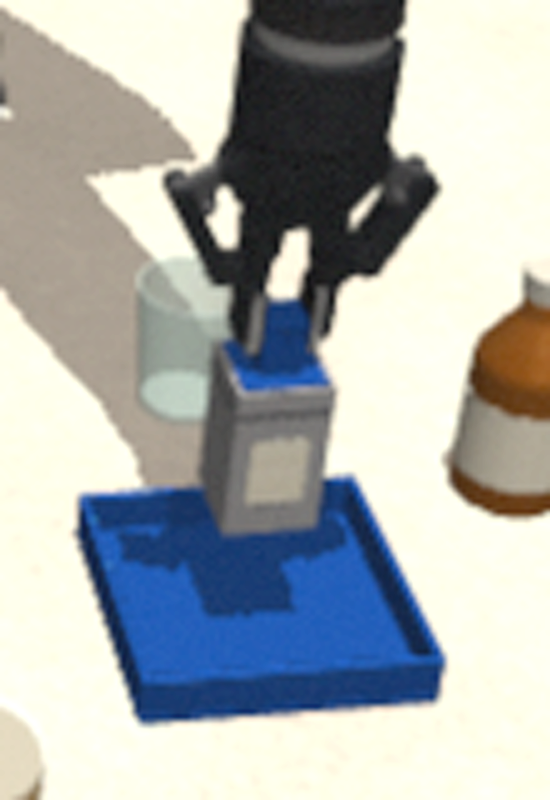

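Held upright over the tray, with the bottom at crop (265,530). Lowering.

```bash

python3 -m handwheel '[[[0,0,0],[0,0.2,-1.5],-1],[[0,0,0],[0,0,-2],-1],[[0,0,0],[0,0,-1.5],-1],[[0,0,0],[0,0,-0.8],-1],[[0,0,0],[0,0,-0.4],-1],[[0,0,0],[0,0,0],-1],[[0,0,0],[0,0,0],-1]]'|egrep 'pos|force';python3 -m handwheel '[[[0,0,0],[0,0,-0.2],-1],[[0,0,0],[0,0,0],-1],[[0,0,0],[0,0,0],-1]]'|egrep 'pos|force';python3 -m handwheel '[[[0,0,0],[0,0,-0.2],-1],[[0,0,0],[0,0,0],-1],[[0,0,0],[0,0,0],-1]]'|egrep 'pos|force';python3 -m handwheel '[[[0,0,0],[0,0,-0.15],-1],[[0,0,0],[0,0,0],-1],[[0,0,0],[0,0,0],-1]]'|egrep 'pos|force'; python3 st.py
```

```text
tool_pos: [0.5661, 0.3005, 0.084]
force: [-0.1, 0.1, -2.0]
tool_pos: [0.5657, 0.3004, 0.0815]
force: [-0.3, -0.1, -1.6]
tool_pos: [0.5652, 0.3002, 0.0787]
force: [-0.3, 1.0, -1.7]
tool_pos: [0.5651, 0.3002, 0.0771]
force: [-0.3, -0.1, -2.0]
35.7 tcp [0.5651 0.3002 0.0771] yaw 0.2696 x [-3.e-04 -2.e-04 -1.e+00] y [-0.266  0.964 -0.   ] F [-0.3  -0.12 -1.99] M [-0.043  0.032 -0.04 ] w 0.0229 eff [ 0.000e+00 -5.445e+01  2.464e+01 -1.000e-02  0.000e+00  0.000e+00] q [ 0.49  0.52 -0.05  1.   -0.    0.22]
```

```bash

python3 -m handwheel '[[[0,0,0],[0,0,-0.2],-1],[[0,0,0],[0,0,-0.2],-1],[[0,0,0],[0,0,0],-1],[[0,0,0],[0,0,0],-1]]'|egrep 'pos|force';python3 -m handwheel '[[[0,0,0],[0,0,-0.1],-1],[[0,0,0],[0,0,0],-1],[[0,0,0],[0,0,0],-1]]'|egrep 'pos|force';python3 -m handwheel '[[[0,0,0],[0,0,-0.1],-1],[[0,0,0],[0,0,0],-1],[[0,0,0],[0,0,0],-1]]'|egrep 'pos|force'; python3 -m handwheel '[[[0,0,0],[0,0,-0.1],-1],[[0,0,0],[0,0,0],-1],[[0,0,0],[0,0,0],-1]]'|egrep 'pos|force'; python3 st.py
```

```text
tool_pos: [0.565, 0.3001, 0.073]
force: [0.5, 0.4, -0.5]
tool_pos: [0.5653, 0.3002, 0.0723]
force: [-0.1, 0.1, -1.8]
tool_pos: [0.5654, 0.3004, 0.0716]
force: [-0.3, -0.1, 0.2]
tool_pos: [0.5656, 0.3005, 0.0716]
force: [-2.0, -0.2, 6.9]
36.78 tcp [0.5656 0.3005 0.0716] yaw 0.2697 x [ 1.2e-03  8.0e-04 -1.0e+00] y [-0.266  0.964  0.   ] F [-2.01 -0.16  6.95] M [-0.165  0.389  0.033] w 0.0226 eff [-3.700e-01 -5.015e+01  2.306e+01 -8.500e-01 -8.000e-02 -3.000e-02] q [ 0.49  0.52 -0.06  0.99  0.    0.22]
```

Standing on the tray floor. Release, retreat and check.

```bash

python3 -m handwheel '[[[0,0,0],[0,0,0],-0.2],[[0,0,0],[0,0,0],0.3],[[0,0,0],[0,0,0],0.5],[[0,0,0],[0,0,0],0.5],[[0,0,0],[0,0,0],0.5],[[0,0,0],[0,0,1],0.5],[[0,0,0],[0,0,3],0.5],[[0,0,0],[0,0,4],0.5],[[0,0,0],[0,0,3],0.5],[[0,0,0],[-3,-2,1],0.5],[[0,0,0],[-3,-2,0],0.5],[[0,0,0],[-3,-2,0],0.5]]';python3 -m handwheel '[[[0,0,0],[-3,-2,0],0.5],[[0,0,0],[-3,-2,0],0.5],[[0,0,0],[0,0,0],0.5],[[0,0,0],[0,0,0],0.5]]'; python3 st.py;python3 snap.py scene,s15,100,120,440,285,2 top,t15,80,60,480,290,2
```

```text
time: 37.78
tool_pos: [0.4757, 0.2403, 0.1923]
orientation: [-0.095, 0.699, 0.096, 0.702]
force: [-0.4, 0.2, -0.3]
width: 0.0639
time: 38.12
tool_pos: [0.4135, 0.1992, 0.1911]
orientation: [-0.095, 0.701, 0.095, 0.701]
force: [1.7, 1.3, 1.0]
width: 0.0641
38.12 tcp [0.4135 0.1992 0.1911] yaw 0.2691 x [ 1.e-04  1.e-04 -1.e+00] y [-0.266  0.964  0.   ] F [1.65 1.33 0.98] M [ 0.013 -0.085 -0.061] w 0.0641 eff [-1.300e-01 -3.486e+01  2.345e+01  6.400e-01 -2.000e-02 -1.000e-02] q [ 0.45  0.15 -0.3   1.13  0.    0.18]
38.2167
```

View pics/s15.png

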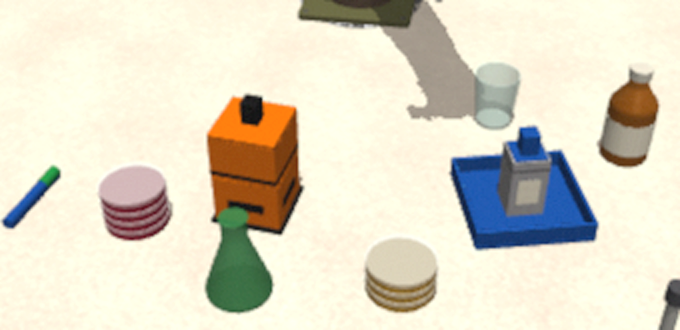

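View pics/t15.png

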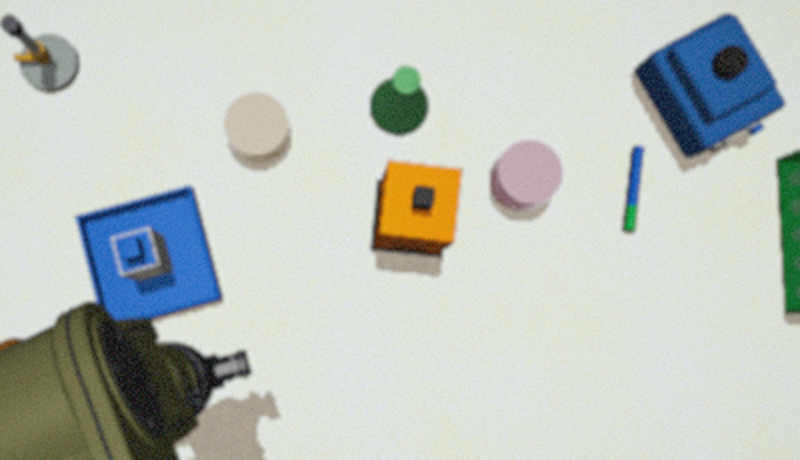

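Scene crop: the cap is level on the case at (255,160), the canister is upright in the tray at (525,180), and the bystanders haven't moved. Handing in.

```bash
python3 -c "
from rig import manip
print(manip.job_done(), manip.get_obs()['time'])"
```

```text
the job is handed in; nothing more can be done
the job is handed in; nothing more can be done
```

The job is done and handed in at about 38 s of the 72 s allowed.

- **Weighing:** The canister nearer the robot weighed about 2 N when lifted, so it was the empty one. The other weighed about 5.4 N, so it was the full one. I set the empty one back down at once to keep the order you asked for.
- **Full canister:** It slid into the case with next to no side force and touched the floor of the well at the expected height. I let go only after that contact.
- **Cap:** It slipped over the neck and rests on the shoulder. Both last pictures show it square, with a level seam.
- **Empty canister:** It stands upright in the middle of the blue tray.
- **Bystanders:** The dishes, flask, marker, beaker and bottle look undisturbed in the last pictures; the bottle shows properly only in the scene view. I judged this by eye and did not measure it.

**What disagreed or went wrong:**
- **Height reading:** The reported tool height was about 35 mm lower than the real fingertips. My first grasp therefore closed on air above the knob. I corrected it by touching the knob top gently, with a peak of about 16 N on the canister later found to be the empty one.
- **Case position:** The edge fits of the case differed by up to about 7 mm between the two cameras, so the insertion relied on small steps with force readings.
- **Setting down the empty canister:** When I put it back after weighing, I released it about half a millimetre above the table.

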